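# Tidy the bedside stool: pile in the round seat, tube box in the long tray

### The arm

A 7-joint arm with a two-finger parallel gripper is mounted at the origin on the work surface. World frame = base frame: x ahead of the robot, y to its left, z up, the work surface at z = 0. Lengths are in m, angles in degrees, forces in N, time in s.
With the tool pointing down it reaches from about 0.425 to 0.925 m from the base axis. Payload 6.8 kg.
Tool frame: the origin (TCP) lies at the very end of the fingers, on their centre line; the grasp point (between the pads) lies 19 mm behind it; z points along the fingers, y is the line along which they close (so a half turn about z gives the same grasp; the last joint's range is limited). The gripper opens to 88 mm and grips with 3 to 60 N. Pads are 20 mm wide; open, the fingers measure 115 mm over their backs; the gripper's body (75 mm by 178 mm) begins 61 mm behind the grasp point.
Start: joints at [61.129, 27.33, 1.283, 89.118, -0.659, 63.558, -4.761], TCP at [0.26, -0.623, 0.223] pointing down, gripper open.
Joint ranges: [-169.35, 169.35], [-19.33, 120.38], [-80.79, 83.38], [13.8, 139.57], [-78.32, 258.32], [9.67, 109.79], [-169.56, 169.56]. Speed limits (degrees/s): [136.94, 136.94, 180, 180, 180, 180, 180].

### API

Orientations are given as [roll, pitch, yaw] about the fixed x, y, z axes, in that order (R = Rz(yaw) Ry(pitch) Rx(roll)).
In Python, from cell import bot, viewer, job, find_in gives the robot as it stands.
- The arm moves only by the tool servo_tool, never from a script. Its argument "increments" is a list that holds one entry, the list of rows, each a list of 6 numbers: the shift along the tool's x, y, z scaled (see below), then the turn, a rotation vector about the tool's x, y, z scaled (see below). A call has 1 to 10 rows; each row shifts and turns the commanded pose from where the row before left it, along the tool's axes as they then stand; what a row does not reach is not made up. The controller multiplies each number of a shift by 150 mm and each number of a turn by 360 degrees. A row lasts 1/12 s, in which the tool goes at most 41.7 mm and 7.16 degrees, less where a joint would pass 70% of its speed; a pose out of reach is approached as far as the arm can. A call with a number of a shift or a turn outside -1 to 1 is refused whole. A call with a gripper value outside its range is refused whole. "claw" is the opening, from -1 (shut) to 1 (fully open), so that 0 is half open, set as the call begins (left out, the last holds). The fingers move at their own pace and stop on an object; "force" is the grip in N (left out, the last holds). Time passes only in rows, so rows that do not move let the fingers close. It gives the time, the measured TCP pose, the force, the opening and the grip force at its end, in the units of the state.
- bot.state(): the state, without advancing time (a new reading comes with each control period).
- viewer.capture(name): name is "scene" or "top" or "wrist"; returns a dict with "color" (480x640x3 uint8, red, green, blue), "intrinsics" (3x3 intrinsics, pixels), "k1" (the pictures are not rectified: a ray, as slopes to the right and down, at radius r is drawn at 1 + k1 r^2 times it, then the intrinsics apply), "eye" and "rotation" of the camera in the world. Camera axes: x right, y down, z forward; pixel columns grow to the right and rows downward; lengths in m; the calibration is good to about 2 mm. A picture is of the moment at which its call begins. There is no depth.
- job.hand_in(): hands the job in; it is judged then, once.
Trained networks look in a picture, given as the dict that the camera call returned (one of the last four; its "shot" number tells which), for a name from the list of things; names that differ only in an ending like _2 or _b are one class to them, and where a whole thing is asked for, a point or a joint stands for the part that bears it (a point fixed in the world has none). Each returns a list of dicts, best first, with "conf" (0 to 1); they miss things now and then, are a little off and sometimes report something else, mostly with a low value. They report only what shows in the picture. A call takes as long as a camera call. They do not tell look-alikes from the thing itself.
- find_in(picture, thing): "rect" ([centre column, centre row, width, height] in pixels, round what is visible of it).
The state is a dict: "clock": time; "q": joint angles; "joint_vel": joint speeds; "joint_torque": joint torques, N m; "eef_pos": TCP position; "tcp_rot": TCP orientation; "force": force on the tool from outside, world axes, zero at the start; "wrist_torque": the same for the moment, N m; "width": opening from 0.0 (shut) to 1.0 (fully open); "grasp_force": force on a finger pad.
Only numpy, scipy, OpenCV 4.12 (cv2) and the standard library are available. Lean on these libraries where they do the work, as an engineer would, in place of code of your own. Each camera call takes 0.05 s, during which the arm holds its last target. There are 200 camera calls.

### The job

Tidy the cane stool for the night. Build a neatly centred pile inside the round wooden seat, one piece at a time from the bottom: first the round steel tin down in the seat's hollow, then the square wooden ring box on the tin, then the little pill pot on the ring box; and at any point lay the yellow tube box flat in the hollow of the long wooden tray, the same side up as it lies now. Set everything down upright without dropping it, leave it all standing free, and do not disturb the bowl, the steel glass or the spectacle holder.

Things in the scene. Friction and masses are not known exactly. Their poses are not given: they have to be found in the camera images.
- tin: round flat-topped steel tin, 64 mm diameter, 40 mm high, about 140 g, standing on the stool; origin at the centre of its underside, z up
- ring_box: closed square wooden ring box, 44 x 44 mm, 38 mm high, flat top, about 70 g, standing on the stool; origin at the centre of its underside, x and y along its sides, z up
- pot: small round pill pot, white plastic with aluminium lid, 32 mm diameter, 34 mm high, about 40 g, standing on the stool; origin at the centre of its underside, z up
- tube_box: yellow plastic tube-shaped box with snap lid and slightly flattened sides, lying on its side and not rolling: 110 mm long (its x axis), 32 mm wide (y), 30 mm high (z, up), about 60 g; origin at the centre of its underside
- round_seat: dark wooden disc fixed on the stool, 100 mm outer diameter, 14 mm high, with a round hollow 78 mm across and 8 mm deep (hollow floor 6 mm above the origin) into which only the tin is meant to go; origin at the centre of its underside, z up
- long_tray: dark wooden tray fixed on the stool, 150 mm (its x axis) x 64 mm (y), 14 mm high, with a rectangular hollow 132 x 46 mm and 8 mm deep (hollow floor 6 mm above the origin), in which the tube box lies lengthwise, either end first; origin at the centre of its underside, z up
- bowl: green ceramic bowl of hair pins, 96 mm across, 42 mm high, a loose bystander at the far side of the stool; origin at the centre of its underside
- glass: steel drinking glass, 64 mm across, 75 mm high, a loose bystander at the far side of the stool; origin at the centre of its underside
- spec_holder: upright pale wooden spectacle holder, an open box 56 x 70 mm on an 70 x 80 mm foot, 75 mm high, a loose bystander at the far side of the stool; origin at the centre of its underside. (The flat cane stool top on which everything stands is 560 mm square, 100 mm above the work surface; a clamp-on lamp is fixed to its far left corner, 155 mm high above it.)
There are look-alikes about, which are no part of the job. Several things have the shape of the ring_box; the one meant has the colours described above.

How it is judged:
By the outcome, as a careful person would: the job done as asked, in the order asked, and still so for the second after the job is handed in, with the robot touching nothing.
It also fails if it takes over 118 s, if anything falls off the work surface, if the arm or the gripper's body presses on something with over 40 N, if the wrist force passes 120 N, or if a joint passes its speed limit or range.

## Working session

There is one attempt and no reset: what is moved stays moved. The work goes in short steps, Python scripts to look and compute and a tool call to move; the robot and the scene stay as the last step left them, time stands still between calls to the robot, and variables do not carry over. Pictures are saved under pics/ and viewed, at most 14 in all, crops included, and the job is handed in when it is done.

Besides the shell and the picture viewer there is one more tool, called after ">>>" by a JSON object that holds its "op" and its "data". servo_tool: Moves the arm, as the interface text tells. Its arguments: {"type":"object","properties":{"increments":{"type":"array","items":{"type":"array","items":{"type":"array","items":{"type":"number","minimum":-1,"maximum":1}}}},"claw":{"type":"number"},"force":{"type":"number"}},"required":["increments"]}

```bash
mkdir -p pics; cat > h.py <<'E'
import numpy as np, cv2
from cell import bot, viewer, job, find_in
from scipy.spatial.transform import Rotation as R
def cap(n,save=None):
    p=viewer.capture(n)
    if save: cv2.imwrite('pics/'+save,p['color'][:,:,::-1])
    return p
def world(p,uv,z):
    K=np.array(p['intrinsics']);d=np.array([(uv[0]-K[0,2])/K[0,0],(uv[1]-K[1,2])/K[1,1]])
    s=d.copy()
    for _ in range(20): s=d/(1+p['k1']*(s@s))
    r=np.array(p['rotation'])@np.array([s[0],s[1],1]);e=np.array(p['eye'])
    return e+r*(z-e[2])/r[2]
def pix(p,X):
    c=np.array(p['rotation']).T@(np.array(X)-np.array(p['eye']));s=c[:2]/c[2];s=s*(1+p['k1']*(s@s))
    K=np.array(p['intrinsics']);return np.array([K[0,0]*s[0]+K[0,2],K[1,1]*s[1]+K[1,2]])
H=dict(tin=.04,ring_box=.038,pot=.034,tube_box=.03,round_seat=.014,long_tray=.014,bowl=.042,glass=.075,spec_holder=.075)
E
python3 - <<'E'
from h import *
s=bot.state();print(s)
for n in ['top','scene']:
    p=cap(n,n+'1.png');print(n,np.round(p['eye'],3),np.round(p['rotation'],3).tolist(),p['k1'],p['intrinsics'])
    for t in H:
        for f in find_in(p,t)[:5]:
            print(t,round(f['conf'],2),np.round(f['rect']),np.round(world(p,f['rect'][:2],.1+H[t]*(1 if n=='top' else .5))[:2],3))
E
```

```text
{'clock': 0.0, 'q': array([61.12914188, 27.37298942,  1.27971012, 89.1795269 , -0.65689632,
       63.55638936, -4.76016595]), 'joint_vel': array([ 0.00471065,  0.06412634,  0.01962864, -0.03574891,  0.08172487,
        0.07270978,  0.09169368]), 'joint_torque': array([ 1.38190167e-03, -5.82850456e+01,  1.53510220e+00, -2.72610766e+01,
       -5.43295720e-02,  1.69609382e-02,  1.03930170e-04]), 'eef_pos': array([ 0.25998231, -0.62226547,  0.22170552]), 'tcp_rot': array([-1.79898847e+02,  9.12847113e-03,  2.26806564e+01]), 'force': array([-0.54130405,  0.62228204, -0.98494934]), 'wrist_torque': array([-0.01765375,  0.04019173,  0.0183101 ]), 'grasp_force': 0.0, 'width': 1.0013451994756204}
top [ 0.464 -0.062  0.92 ] [-176.712, -2.314, -89.02] -0.0936023225242477 [[495.7053093    0.         314.34117149]
 [  0.         495.7053093  248.9642661 ]
 [  0.           0.           1.        ]]Traceback (most recent call last):
  File "<stdin>", line 7, in <module>
  File "h.py", line 13, in world
    return e+r*(z-e[2])/r[2]
                        ~^^^
IndexError: invalid index to scalar variable.
```

```bash
sed -i "s/np.array(p\['rotation'\])/R.from_euler('xyz',p['rotation'],degrees=True).as_matrix()/" h.py
python3 - <<'E'
from h import *
for n in ['top','scene']:
    p=cap(n,n+'1.png');print(n,np.round(p['eye'],3),p['rotation'])
    for t in H:
        for f in find_in(p,t)[:5]:
            print(t,round(f['conf'],2),np.round(f['rect']),np.round(world(p,f['rect'][:2],.1+H[t]*(1 if n=='top' else .5))[:2],3))
p=cap('wrist');print('wrist',p['eye'],p['rotation'])
E
```

```text
top [ 0.464 -0.062  0.92 ] [-176.71157693   -2.31429781  -89.02025807]
tin 0.88 [384. 182.  40.  46.] [ 0.619 -0.202]
ring_box 0.87 [455. 300.  32.  32.] [ 0.431 -0.319]
ring_box 0.86 [390. 396.  36.  37.] [ 0.28  -0.216]
ring_box 0.69 [459. 245.  30.  31.] [ 0.521 -0.327]
ring_box 0.58 [369. 283.  36.  35.] [ 0.457 -0.18 ]
pot 0.85 [130. 297.  26.  20.] [0.429 0.198]
tube_box 0.72 [154. 185.  37.  66.] [0.608 0.167]
round_seat 0.71 [250. 183.  64.  64.] [0.617 0.014]
long_tray 0.76 [248. 296.  56.  96.] [0.433 0.013]
long_tray 0.4 [251. 184.  62.  60.] [0.616 0.013]
bowl 0.8 [260.  85.  59.  59.] [0.774 0.   ]
bowl 0.26 [250. 299.  53.  96.] [0.43  0.007]
glass 0.93 [350.  84.  43.  54.] [ 0.766 -0.143]
spec_holder 0.93 [176.  84.  68.  66.] [0.759 0.128]
scene [1.001 0.344 0.908] [-141.43303713   -0.75104279  130.20386501]
tin 0.81 [232. 230.  38.  33.] [ 0.622 -0.198]
ring_box 0.76 [296. 190.  31.  29.] [ 0.46  -0.177]
ring_box 0.74 [336. 156.  21.  14.] [ 0.327 -0.178]
ring_box 0.69 [251. 176.  24.  22.] [ 0.493 -0.277]
ring_box 0.62 [217. 202.  17.  28.] [ 0.591 -0.277]
pot 0.93 [461. 284.  20.  21.] [0.436 0.209]
tube_box 0.82 [389. 340.  58.  43.] [0.614 0.173]
round_seat 0.85 [318. 297.  54.  55.] [0.623 0.024]
round_seat 0.52 [378. 234.  58.  63.] [0.435 0.018]
long_tray 0.89 [378. 233.  57.  64.] [0.434 0.017]
bowl 0.88 [247. 343.  56.  58.] [ 0.776 -0.003]
glass 0.73 [183. 293.  44.  50.] [ 0.787 -0.15 ]
spec_holder 0.77 [311. 394.  61.  74.] [0.778 0.141]
wrist [ 0.33216287 -0.59344773  0.38548012] [ 1.63499731e+02  1.62858202e-02 -6.73453924e+01]
```

View pics/top1.png

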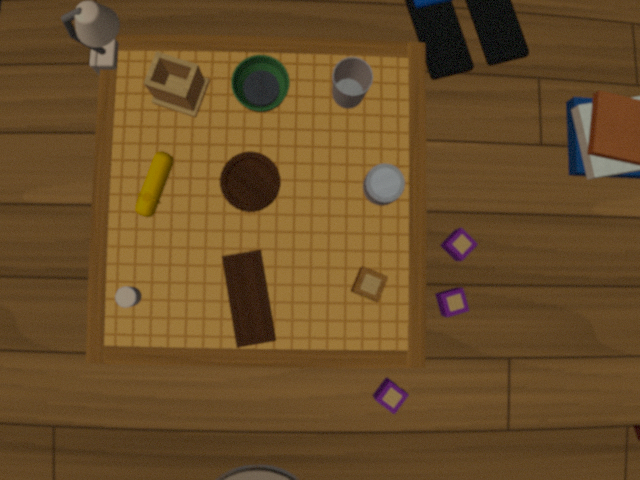

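View pics/scene1.png

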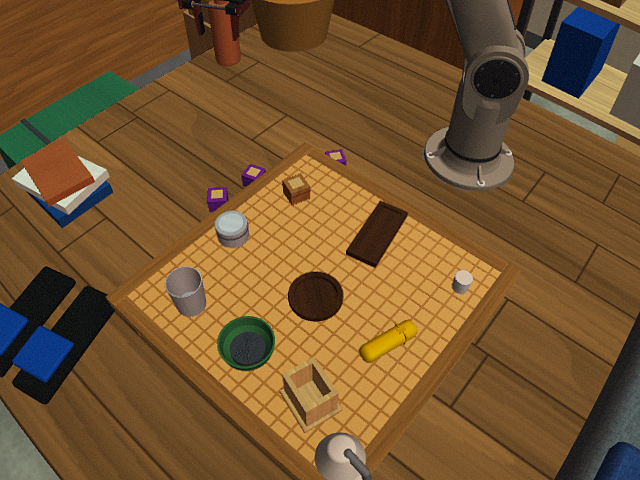

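Top view: the wooden ring box on the stool is at (369,283) (the purple ones are look-alikes). The tin is at (384,184), pot (127,297), tube (154,185), seat (250,182) and tray (248,298). The scene view agrees. I'll go above the tin.

>>> {"op": "servo_tool", "data": {"increments": [[[0.2054,-0.1037,-0.016,0,0,0],[0.2054,-0.1037,-0.016,0,0,0],[0.2054,-0.1037,-0.016,0,0,0],[0.2054,-0.1037,-0.016,0,0,0],[0.2054,-0.1037,-0.016,0,0,0],[0.2054,-0.1037,-0.016,0,0,0],[0.2054,-0.1037,-0.016,0,0,0],[0.2054,-0.1037,-0.016,0,0,0],[0.2054,-0.1037,-0.016,0,0,0],[0.2054,-0.1037,-0.016,0,0,0]]], "claw": 1, "force": 20}}

```text
clock: 1.98
eef_pos: [0.4855, -0.3592, 0.247]
tcp_rot: [180.0, -0.0, 22.7]
force: [-0.2, -0.2, -0.1]
width: 1.002
grasp_force: 0.0
```

>>> {"op": "servo_tool", "data": {"increments": [[[0.2054,-0.1037,-0.016,0,0,0],[0.2054,-0.1037,-0.016,0,0,0],[0.2054,-0.1037,-0.016,0,0,0],[0.2054,-0.1037,-0.016,0,0,0],[0.2054,-0.1037,-0.016,0,0,0],[0.2054,-0.1037,-0.016,0,0,0],[0,0,0,0,0,0],[0,0,0,0,0,0],[0,0,0,0,0,0]]]}}

```text
clock: 2.73
eef_pos: [0.6187, -0.2039, 0.2608]
tcp_rot: [180.0, 0.1, 22.7]
force: [0.1, -0.0, -0.5]
width: 0.996
grasp_force: 0.0
```

```bash
cat > m.py <<'E'
from h import *
import sys
# usage: m.py pic thing [dx dy z] : look, and give tool-frame scaled move to target
def tool(dw):
    s=bot.state();return R.from_euler('xyz',s['tcp_rot'],degrees=True).inv().apply(dw)/.15
if __name__=='__main__':
    s=bot.state();print(round(s['clock'],2),np.round(s['eef_pos'],4),np.round(s['tcp_rot'],2),np.round(s['q'],0))
    p=cap('wrist',sys.argv[1])
    for t in sys.argv[2:]:
        for f in find_in(p,t)[:4]:
            print(t,round(f['conf'],2),np.round(f['rect']),'top',np.round(world(p,f['rect'][:2],.1+H[t])[:2],4),'mid',np.round(world(p,f['rect'][:2],.1+H[t]/2)[:2],4))
E
python3 m.py w1.png tin ring_box round_seat
```

```text
2.73 [ 0.6187 -0.2039  0.2608] [1.7998e+02 5.0000e-02 2.2660e+01] [ 19.  24.  -9.  90.   4.  67. -58.]
tin 0.61 [319. 228.  75.  78.] top [ 0.6233 -0.2031] mid [ 0.6185 -0.2051]
tin 0.58 [332.  29.  97.  52.] top [ 0.7647 -0.1545] mid [ 0.77   -0.1531]
ring_box 0.91 [240. 344.  56.  34.] top [ 0.4911 -0.178 ] mid [ 0.4778 -0.1783]
ring_box 0.83 [398. 317.  34.  48.] top [ 0.5732 -0.3027] mid [ 0.5654 -0.3112]
ring_box 0.79 [361. 358.  33.  11.] top [ 0.5202 -0.2897] mid [ 0.5089 -0.2974]
ring_box 0.72 [ 88. 124. 126. 124.] top [ 0.6317 -0.0028] mid [0.6278 0.0086]
round_seat 0.97 [ 91. 123. 120. 119.] top [0.6277 0.0097] mid [0.6263 0.0138]
```

View pics/w1.png

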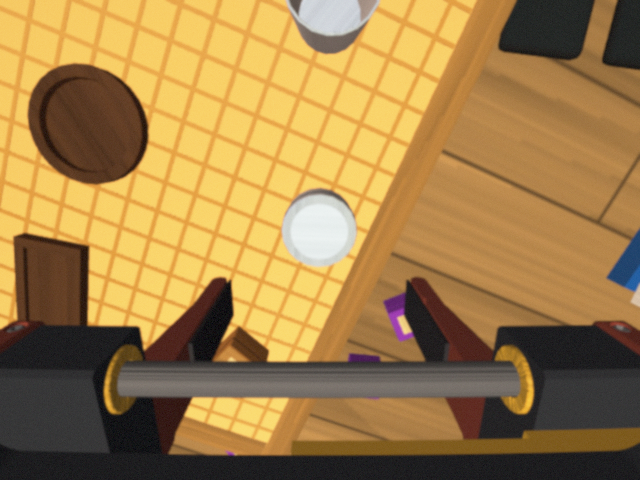

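The wrist view shows the tin centred at (320,229), between the fingers, with the seat at (91,123). I'll descend and grip.

>>> {"op": "servo_tool", "data": {"increments": [[[0.014,0.005,0.2,0,0,0],[0,0,0.2,0,0,0],[0,0,0.2,0,0,0],[0,0,0.2,0,0,0],[0,0,0.1,0,0,0],[0,0,0.09,0,0,0],[0,0,0,0,0,0],[0,0,0,0,0,0]]]}}

```text
clock: 3.6
eef_pos: [0.6212, -0.2036, 0.1127]
tcp_rot: [-180.0, 0.0, 22.6]
force: [0.0, -0.0, 0.6]
width: 0.998
grasp_force: 0.0
```

>>> {"op": "servo_tool", "data": {"increments": [[[0,0,0,0,0,0],[0,0,0,0,0,0],[0,0,0,0,0,0],[0,0,0,0,0,0],[0,0,0,0,0,0],[0,0,0,0,0,0],[0,0,0,0,0,0],[0,0,0,0,0,0],[0,0,0,0,0,0],[0,0,0,0,0,0]]], "claw": -1, "force": 20}}

```text
clock: 4.43
eef_pos: [0.6219, -0.2032, 0.1136]
tcp_rot: [179.9, -0.1, 22.7]
force: [-1.3, 0.2, 6.2]
width: 0.723
grasp_force: 20.0
```

>>> {"op": "servo_tool", "data": {"increments": [[[0,0,-0.15,0,0,0],[0,0,-0.25,0,0,0],[0,0,-0.12,0,0,0],[0.07,-0.167,0,0,0,0],[0.07,-0.167,0,0,0,0],[0.07,-0.167,0,0,0,0],[0.07,-0.167,0,0,0,0],[0.07,-0.167,0,0,0,0],[0.07,-0.167,0,0,0,0],[0.07,-0.167,0,0,0,0]]]}}

```text
clock: 5.27
eef_pos: [0.621, -0.0116, 0.1901]
tcp_rot: [-180.0, 0.0, 22.7]
force: [0.5, 0.4, -2.3]
width: 0.731
grasp_force: 20.0
```

>>> {"op": "servo_tool", "data": {"increments": [[[0.07,-0.167,0,0,0,0],[0,0,0,0,0,0],[0,0,0,0,0,0],[0,0,0,0,0,0]]]}}

```text
clock: 5.6
eef_pos: [0.6214, 0.0136, 0.1902]
tcp_rot: [180.0, 0.1, 22.7]
force: [0.8, -1.0, -2.2]
width: 0.726
grasp_force: 20.0
```

```bash
python3 m.py w2.png round_seat tin
```

```text
5.6 [0.6214 0.0136 0.1902] [1.7998e+02 6.0000e-02 2.2670e+01] [  2.  25. -12.  98.   6.  58. -80.]
round_seat 0.79 [318. 227. 143.  98.] top [0.6371 0.0195] mid [0.6354 0.0188]
tin 0.93 [319. 299. 147. 130.] top [0.5975 0.0027] mid [ 0.5885 -0.0011]
tin 0.69 [247. 407.  73.  98.] top [0.4943 0.0181] mid [0.4756 0.0157]
```

View pics/w2.png

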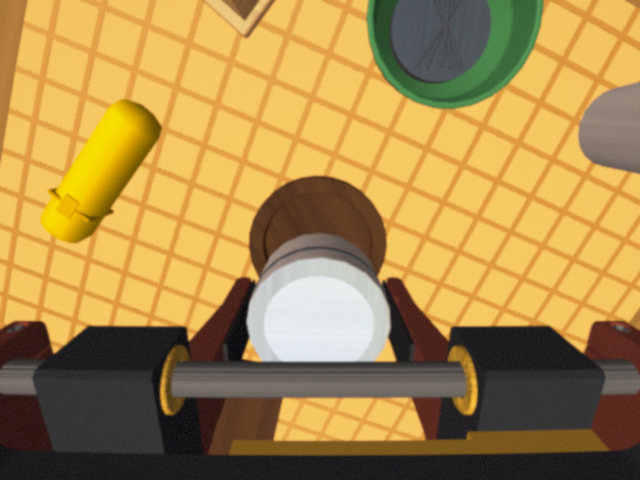

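The seat's rim shows around the held tin: left edge (250,240), right edge (386,240), top (318,177). I'll fit the circle.

```bash
cat > seat.py <<'E'
from h import *
import sys
from scipy.optimize import least_squares
def fit(p,z=.114,r=.05,lo=None):
    hsv=cv2.cvtColor(p['color'],cv2.COLOR_RGB2HSV)
    m=((hsv[...,2]<125)&(hsv[...,0]<20)&(hsv[...,1]>80)).astype(np.uint8)
    n,l,st,c=cv2.connectedComponentsWithStats(m)
    pts=[]
    # outward edge rows: first dark pixel of each column from the top, inside the window
    u0,u1,v0,v1=lo
    for u in range(u0,u1,2):
        v=np.flatnonzero(m[v0:v1,u])
        if len(v): pts.append((u,v0+v[0]-.5))
    for v in range(v0,v1,2):
        u=np.flatnonzero(m[v,u0:u1])
        if len(u): pts+= [(u0+u[0]-.5,v),(u0+u[-1]+.5,v)]
    W=np.array([world(p,q,z)[:2] for q in pts])
    s=least_squares(lambda a:np.hypot(*(W-a[:2]).T)-r,W.mean(0),loss='soft_l1',f_scale=.0005)
    res=np.hypot(*(W-s.x).T)-r
    return s.x,np.median(abs(res)),len(W)
if __name__=='__main__':
    p=cap('wrist');print(fit(p,lo=(225,410,165,238)))
    from m import tool
    x=fit(p,lo=(225,410,165,238))[0];s=bot.state();print(tool([*(x-s['eef_pos'][:2]),0]))
E
python3 seat.py
```

```text
(array([0.62309869, 0.01448909]), np.float64(0.0006428446144928976), 130)
[ 1.38237982e-02 -7.35307015e-03 -9.65882427e-06]
```

```bash
python3 - <<'E'
from h import *
p=cap('wrist');e=bot.state()['eef_pos'];x=np.array([np.cos(np.radians(22.67)),np.sin(np.radians(22.67))])
for d in (-.003,0,.003):
    for z in (.2175,.2145): print(d,z,[np.round(pix(p,[*(e[:2]+x*(d+k)),z])) for k in (-.032,0,.032)])
g=cv2.cvtColor(p['color'],cv2.COLOR_RGB2GRAY)[225:375,318];print(g.tolist())
E
```

```text
-0.003 0.2175 [array([317., 389.]), array([317., 329.]), array([316., 260.])]
-0.003 0.2145 [array([317., 385.]), array([317., 325.]), array([316., 258.])]
0 0.2175 [array([317., 384.]), array([317., 323.]), array([316., 254.])]
0 0.2145 [array([317., 380.]), array([317., 320.]), array([316., 251.])]
0.003 0.2175 [array([317., 379.]), array([317., 317.]), array([316., 247.])]
0.003 0.2145 [array([317., 374.]), array([317., 313.]), array([316., 244.])]
[63, 60, 60, 58, 61, 65, 63, 75, 93, 107, 111, 115, 112, 111, 111, 113, 110, 111, 111, 111, 107, 86, 70, 76, 98, 110, 113, 115, 115, 115, 114, 128, 149, 182, 200, 207, 209, 207, 209, 208, 206, 207, 208, 205, 210, 208, 208, 210, 207, 205, 209, 220, 228, 232, 234, 233, 235, 235, 236, 236, 235, 235, 235, 235, 234, 235, 236, 236, 237, 235, 235, 235, 233, 233, 232, 233, 233, 232, 234, 233, 232, 233, 233, 232, 234, 234, 233, 231, 230, 231, 231, 232, 231, 232, 231, 231, 232, 234, 234, 233, 234, 234, 233, 233, 236, 236, 235, 235, 232, 234, 235, 237, 236, 238, 237, 235, 235, 234, 232, 232, 232, 231, 232, 229, 231, 231, 233, 231, 231, 231, 229, 229, 227, 229, 227, 216, 162, 101, 62, 56, 57, 62, 67, 78, 89, 86, 75, 74, 84, 94]
```

>>> {"op": "servo_tool", "data": {"increments": [[[0.021,-0.007,0,0,0,0],[0,0,0.15,0,0,0],[0,0,0.15,0,0,0],[0,0,0.1,0,0,0],[0,0,0.05,0,0,0],[0,0,0,0,0,0],[0,0,0,0,0,0],[0,0,0,0,0,0]]]}}

```text
clock: 6.52
eef_pos: [0.6251, 0.0165, 0.1242]
tcp_rot: [180.0, -0.1, 22.7]
force: [0.1, -0.0, -1.0]
width: 0.724
grasp_force: 20.0
```

>>> {"op": "servo_tool", "data": {"increments": [[[0,0,0.01,0,0,0],[0,0,0,0,0,0],[0,0,0,0,0,0]]]}}

```text
clock: 6.77
eef_pos: [0.6245, 0.0165, 0.1222]
tcp_rot: [180.0, -0.1, 22.7]
force: [-0.4, -0.4, -1.5]
width: 0.726
grasp_force: 20.0
```

>>> {"op": "servo_tool", "data": {"increments": [[[0,0,0.007,0,0,0],[0,0,0,0,0,0],[0,0,0,0,0,0]]]}}

```text
clock: 7.02
eef_pos: [0.6241, 0.0164, 0.1205]
tcp_rot: [180.0, 0.0, 22.7]
force: [0.1, 0.4, -1.1]
width: 0.727
grasp_force: 20.0
```

>>> {"op": "servo_tool", "data": {"increments": [[[0,0,0.006,0,0,0],[0,0,0,0,0,0],[0,0,0,0,0,0]]]}}

```text
clock: 7.27
eef_pos: [0.6242, 0.0165, 0.1196]
tcp_rot: [180.0, -0.0, 22.7]
force: [-0.4, 0.3, -1.7]
width: 0.732
grasp_force: 20.0
```

>>> {"op": "servo_tool", "data": {"increments": [[[0,0,0.005,0,0,0],[0,0,0,0,0,0],[0,0,0,0,0,0]]]}}

```text
clock: 7.52
eef_pos: [0.6242, 0.0165, 0.1195]
tcp_rot: [180.0, -0.0, 22.7]
force: [-3.1, -0.9, 6.1]
width: 0.723
grasp_force: 20.0
```

Contact is felt at the hollow's floor height. Release and rise.

>>> {"op": "servo_tool", "data": {"increments": [[[0,0,0,0,0,0],[0,0,0,0,0,0],[0,0,0,0,0,0],[0,0,0,0,0,0],[0,0,0,0,0,0],[0,0,0,0,0,0]]], "claw": 1}}

```text
clock: 8.02
eef_pos: [0.6241, 0.0165, 0.1187]
tcp_rot: [-180.0, 0.0, 22.7]
force: [-1.4, 0.1, -0.8]
width: 0.998
grasp_force: 0.0
```

>>> {"op": "servo_tool", "data": {"increments": [[[0,0,-0.1,0,0,0],[0,0,-0.2,0,0,0],[0,0,-0.25,0,0,0],[0,0,-0.25,0,0,0],[0,0,-0.15,0,0,0],[0,0,0,0,0,0],[0,0,0,0,0,0],[0,0,0,0,0,0]]]}}

```text
clock: 8.68
eef_pos: [0.6235, 0.0163, 0.2604]
tcp_rot: [-180.0, 0.1, 22.7]
force: [0.4, -0.3, -0.5]
width: 1.002
grasp_force: 0.0
```

```bash
python3 m.py w3.png round_seat tin
```

```text
8.68 [0.6235 0.0163 0.2604] [-1.7998e+02  8.0000e-02  2.2680e+01] [  2.  21. -13.  93.   5.  66. -79.]
round_seat 0.63 [321. 224. 111. 104.] top [0.6262 0.0145] mid [0.6247 0.0138]
tin 0.91 [319. 234.  78.  82.] top [0.6233 0.0153] mid [0.6182 0.0131]
```

View pics/w3.png

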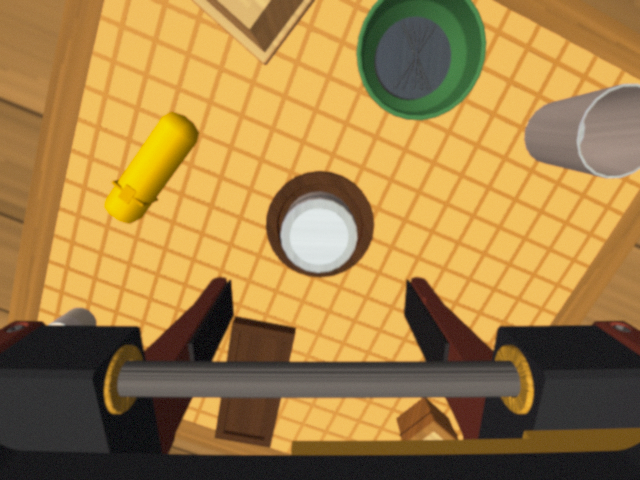

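The tin sits within the seat: its top is at (319,234) and the rim is centred at about (320,223), with the perspective offset. I'll measure both, and also the ring box, tube and tray from here.

```bash
cat > ct.py <<'E'
from h import *
from scipy.optimize import least_squares
def circ(p,m,z,r,win):
    u0,u1,v0,v1=win;mm=np.zeros(m.shape,np.uint8);mm[v0:v1,u0:u1]=m[v0:v1,u0:u1]
    c=max(cv2.findContours(mm,cv2.RETR_EXTERNAL,cv2.CHAIN_APPROX_NONE)[0],key=cv2.contourArea)[:,0]
    W=np.array([world(p,q,z)[:2] for q in c])
    s=least_squares(lambda a:np.hypot(*(W-a).T)-r,W.mean(0),loss='soft_l1',f_scale=.0005).x
    return s,np.round(np.percentile(np.hypot(*(W-s).T),[10,50,90]),4)
E
python3 - <<'E'
from ct import *
p=cap('wrist');hsv=cv2.cvtColor(p['color'],cv2.COLOR_RGB2HSV)
H_,S,V=cv2.split(hsv)
cane=(S>110)&(V>150)
print(circ(p,(~cane).astype(np.uint8),.114,.05,(255,385,160,285)))
tinm=((S<50)&(V>130)).astype(np.uint8)
print(circ(p,tinm,.146,.032,(255,385,160,285)))
print(hsv[265:278,320].tolist())
E
```

```text
(array([0.62398957, 0.01498159]), array([0.0484, 0.0489, 0.0494]))
(array([0.62335971, 0.01586719]), array([0.031 , 0.0314, 0.032 ]))
[[68, 5, 204], [65, 8, 203], [60, 6, 201], [60, 5, 202], [60, 4, 200], [45, 8, 191], [27, 14, 166], [16, 43, 132], [12, 95, 97], [11, 142, 81], [13, 162, 85], [15, 169, 115], [17, 181, 166]]
```

>>> {"op": "servo_tool", "data": {"increments": [[[-0.189,0.097,0,0,0,0],[-0.189,0.097,0,0,0,0],[-0.189,0.097,0,0,0,0],[-0.189,0.097,0,0,0,0],[-0.189,0.097,0,0,0,0],[-0.189,0.097,0,0,0,0],[-0.189,0.097,0,0,0,0],[-0.189,0.097,0,0,0,0],[0,0,0,0,0,0],[0,0,0,0,0,0]]]}}

```text
clock: 9.72
eef_pos: [0.4585, -0.1798, 0.2609]
tcp_rot: [-180.0, 0.1, 22.5]
force: [-0.2, 0.6, 0.4]
width: 0.998
grasp_force: 0.0
```

```bash
python3 m.py w4.png ring_box
```

```text
9.72 [ 0.4585 -0.1798  0.2609] [-1.7998e+02  5.0000e-02  2.2460e+01] [ 21.   8.  -7. 110.   1.  61. -55.]
ring_box 0.94 [437. 281.  43.  52.] top [ 0.4579 -0.2943] mid [ 0.453  -0.3038]
ring_box 0.87 [322. 229.  69.  74.] top [ 0.4628 -0.1816] mid [ 0.4583 -0.1837]
ring_box 0.65 [486. 210.  63.  50.] top [ 0.5308 -0.3023] mid [ 0.5308 -0.3124]
ring_box 0.56 [299. 353.  45.  14.] top [ 0.3429 -0.2081] mid [ 0.3304 -0.212 ]
```

View pics/w4.png

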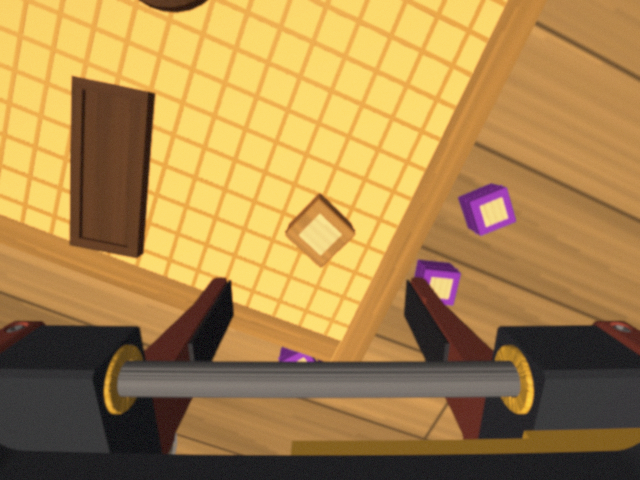

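The ring box is at (321,231), turned about 45° to the tool. Its top corners are roughly (320,201), (354,231), (321,266) and (287,231).

```bash
python3 - <<'E'
from ct import *
from m import tool
p=cap('wrist');H_,S,V=cv2.split(cv2.cvtColor(p['color'],cv2.COLOR_RGB2HSV))
C=np.array([world(p,q,.138)[:2] for q in [(320,201),(354,231),(321,266),(287,231)]])
print(C.round(4),C.mean(0))
d=C[1]-C[0];print([round(np.degrees(np.arctan2(*(C[(i+1)%4]-C[i])[::-1]))%90,1) for i in range(4)],[round(np.hypot(*(C[(i+1)%4]-C[i])),4) for i in range(4)])
# tray corners while here
T=np.array([world(p,q,.114)[:2] for q in [(73,77),(154,93),(140,257),(71,244)]]);print(T.round(4),T.mean(0),[round(np.degrees(np.arctan2(*(T[(i+1)%4]-T[i])[::-1])),1) for i in range(4)],[round(np.hypot(*(T[(i+1)%4]-T[i])),4) for i in range(4)])
# lower contour only edges: refine
sm=cv2.imread('pics/w4.png')[180:290,260:380];cv2.imwrite('pics/w4c.png',cv2.resize(sm,None,fx=6,fy=5,interpolation=cv2.INTER_CUBIC))
E
```

```text
[[ 0.4862 -0.1686]
 [ 0.4737 -0.2051]
 [ 0.4337 -0.1915]
 [ 0.4517 -0.1527]] [ 0.46134095 -0.17946425]
[np.float64(71.1), np.float64(71.3), np.float64(65.1), np.float64(65.3)] [np.float64(0.0386), np.float64(0.0422), np.float64(0.0428), np.float64(0.038)]
[[ 0.4995  0.0591]
 [ 0.513  -0.0076]
 [ 0.3675 -0.0336]
 [ 0.3544  0.0308]] [0.4335945  0.01216219] [np.float64(-78.6), np.float64(-169.9), np.float64(101.4), np.float64(11.0)] [np.float64(0.068), np.float64(0.1478), np.float64(0.0657), np.float64(0.1479)]
```

View pics/w4c.png

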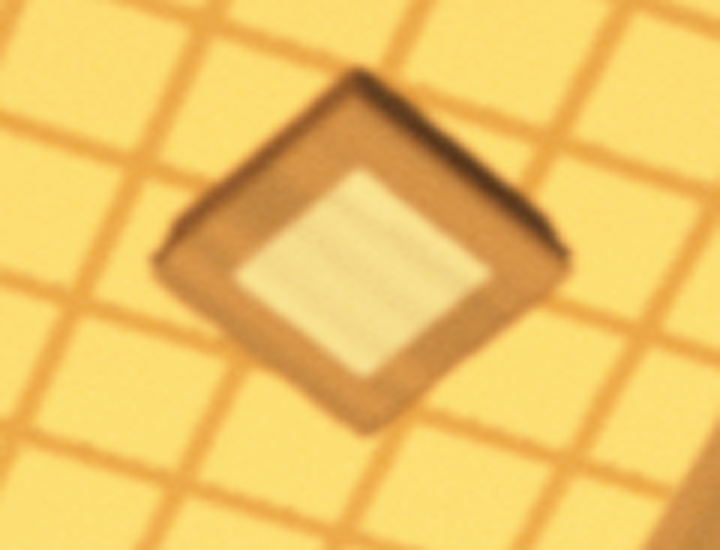

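>>> {"op": "servo_tool", "data": {"increments": [[[0.015,0.006,0,0,0,-0.018],[0,0,0,0,0,-0.018],[0,0,0,0,0,-0.018],[0,0,0,0,0,-0.018],[0,0,0,0,0,-0.018],[0,0,0,0,0,-0.018],[0,0,0,0,0,-0.018],[0,0,0,0,0,0],[0,0,0,0,0,0]]]}}

```text
clock: 10.62
eef_pos: [0.4628, -0.1773, 0.2611]
tcp_rot: [-180.0, -0.0, 68.0]
force: [-0.5, -0.7, 0.3]
width: 1.001
grasp_force: 0.0
```

```bash
python3 m.py w5.png ring_box; python3 - <<'E'
import cv2
sm=cv2.imread('pics/w5.png')[170:290,250:390];cv2.imwrite('pics/w5c.png',cv2.resize(sm,None,fx=5,fy=5,interpolation=cv2.INTER_CUBIC))
E
```

```text
10.62 [ 0.4628 -0.1773  0.2611] [-1.7998e+02 -2.0000e-02  6.7960e+01] [ 24.   9. -12. 110.   2.  62. -10.]
ring_box 0.74 [342. 339.  48.  46.] top [ 0.4443 -0.2809] mid [ 0.4411 -0.2926]
ring_box 0.59 [315. 235.  55.  59.] top [ 0.4596 -0.1784] mid [ 0.4575 -0.1832]
ring_box 0.58 [180. 308.  35.  40.] top [ 0.3193 -0.1954] mid [ 0.3078 -0.2013]
ring_box 0.53 [405. 324.  18.  24.] top [ 0.5044 -0.2887] mid [ 0.5052 -0.3009]
```

View pics/w5c.png

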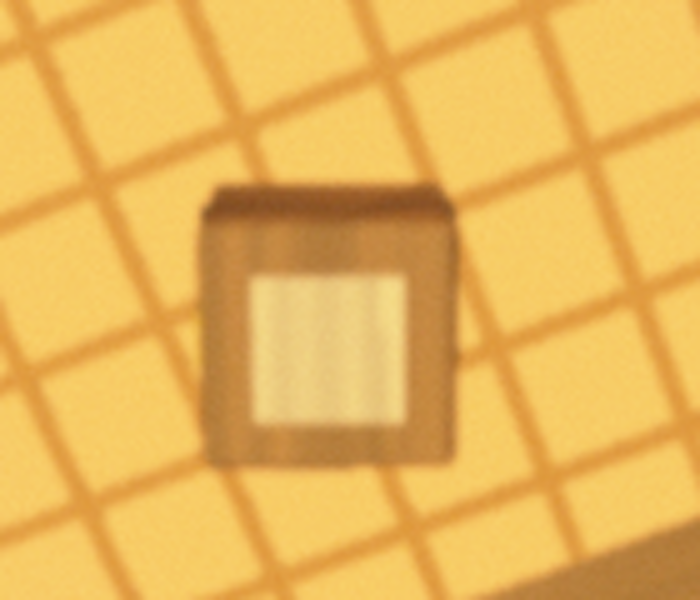

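The box is now square to the tool, with its top face centre at (315.8,238.4).

```bash
python3 - <<'E'
from m import *
p=cap('wrist');w=world(p,(315.8,238.4),.138);print(w,tool([*(w[:2]-bot.state()['eef_pos'][:2]),.107-.2611]))
E
```

```text
[ 0.45868055 -0.18160085  0.138     ] [-0.03254495 -0.01390438  1.02733111]
```

>>> {"op": "servo_tool", "data": {"increments": [[[-0.032,-0.014,0.2,0,0,0],[0,0,0.25,0,0,0],[0,0,0.25,0,0,0],[0,0,0.2,0,0,0],[0,0,0.1,0,0,0],[0,0,0.02,0,0,0],[0,0,0,0,0,0],[0,0,0,0,0,0]]]}}

```text
clock: 11.43
eef_pos: [0.4593, -0.1822, 0.1093]
tcp_rot: [179.9, -0.0, 68.0]
force: [0.2, -0.2, 1.4]
width: 1.004
grasp_force: 0.0
```

>>> {"op": "servo_tool", "data": {"increments": [[[0,0,0,0,0,0],[0,0,0,0,0,0],[0,0,0,0,0,0],[0,0,0,0,0,0],[0,0,0,0,0,0],[0,0,0,0,0,0],[0,0,0,0,0,0],[0,0,0,0,0,0],[0,0,0,0,0,0],[0,0,0,0,0,0]]], "claw": -1, "force": 15}}

```text
clock: 12.27
eef_pos: [0.4584, -0.182, 0.1084]
tcp_rot: [180.0, 0.0, 68.0]
force: [-1.2, 0.3, 1.6]
width: 0.504
grasp_force: 15.0
```

>>> {"op": "servo_tool", "data": {"increments": [[[0,0,-0.2,0,0,0],[0,0,-0.25,0,0,0],[0,0,-0.25,0,0,0],[0.182,0.058,0,0,0,0],[0.182,0.058,0,0,0,0],[0.182,0.058,0,0,0,0],[0.182,0.058,0,0,0,0],[0.182,0.058,0,0,0,0],[0.182,0.058,0,0,0,0],[0.182,0.058,0,0,0,0]]]}}

```text
clock: 13.1
eef_pos: [0.5868, -0.0265, 0.213]
tcp_rot: [-180.0, 0.0, 68.0]
force: [-0.0, -0.8, -0.6]
width: 0.497
grasp_force: 15.0
```

>>> {"op": "servo_tool", "data": {"increments": [[[0.182,0.058,0,0,0,0],[0.182,0.061,0,0,0,0],[0,0,0,0,0,0],[0,0,0,0,0,0],[0,0,0,0,0,0]]]}}

```text
clock: 13.52
eef_pos: [0.6227, 0.0157, 0.2127]
tcp_rot: [-179.9, 0.1, 68.0]
force: [0.7, -0.7, -0.9]
width: 0.498
grasp_force: 15.0
```

```bash
python3 - <<'E'
from m import *
s=bot.state();e=s['eef_pos'];print(e,s['tcp_rot'],tool([.6234-e[0],.0158-e[1],0]))
p=cap('wrist','w6.png');x=R.from_euler('xyz',s['tcp_rot'],degrees=True).as_matrix()[:2,0]
z=e[2]+.0295
print([pix(p,[*(e[:2]+x*k),z]).round(1) for k in(-.022,0,.022)])
c=cv2.cvtColor(p['color'],cv2.COLOR_RGB2GRAY)
print(c[225:330,317].tolist())
cv2.imwrite('pics/w6c.png',cv2.resize(cv2.imread('pics/w6.png')[170:370,200:440],None,fx=3,fy=3))
E
```

```text
[0.62272434 0.01569213 0.21267613] [-1.79938322e+02  6.91186226e-02  6.80213782e+01] [ 2.35269035e-03  3.90786721e-03 -7.04491104e-06]
[array([318. , 368.8]), array([318. , 325.4]), array([317.9, 278. ])]
[241, 240, 242, 241, 241, 240, 241, 242, 242, 241, 241, 241, 239, 239, 238, 238, 239, 239, 239, 240, 240, 240, 240, 241, 240, 234, 207, 157, 121, 110, 107, 108, 109, 109, 115, 117, 118, 116, 116, 110, 103, 92, 87, 100, 111, 117, 116, 110, 110, 110, 110, 108, 116, 125, 136, 140, 143, 145, 142, 140, 143, 143, 143, 142, 143, 140, 142, 143, 144, 139, 142, 144, 148, 159, 185, 205, 211, 212, 211, 210, 214, 212, 213, 210, 211, 211, 212, 211, 209, 210, 213, 210, 210, 210, 211, 211, 211, 212, 212, 212, 210, 213, 211, 210, 212]
```

View pics/w6c.png

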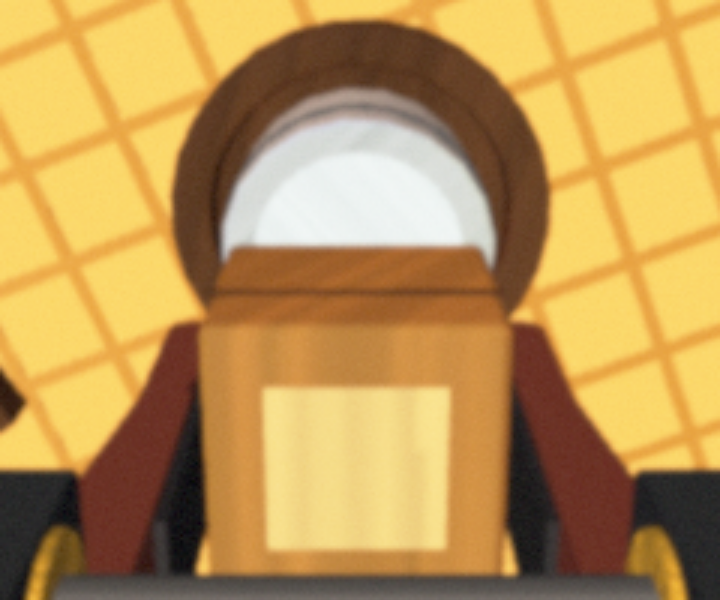

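The held box is centred on the fingers (front edge at row 278, as predicted), with the tin right below it. Lower.

>>> {"op": "servo_tool", "data": {"increments": [[[0.003,0.004,0.12,0,0,0],[0,0,0.12,0,0,0],[0,0,0.08,0,0,0],[0,0,0.03,0,0,0],[0,0,0,0,0,0],[0,0,0,0,0,0],[0,0,0,0,0,0]]]}}

```text
clock: 14.15
eef_pos: [0.6247, 0.0165, 0.1619]
tcp_rot: [179.9, -0.0, 68.0]
force: [0.5, -0.2, -1.1]
width: 0.501
grasp_force: 15.0
```

>>> {"op": "servo_tool", "data": {"increments": [[[0,0,0.012,0,0,0],[0,0,0,0,0,0],[0,0,0.006,0,0,0],[0,0,0,0,0,0],[0,0,0,0,0,0]]]}}

```text
clock: 14.57
eef_pos: [0.6241, 0.0166, 0.1583]
tcp_rot: [180.0, -0.0, 68.0]
force: [-0.2, 0.1, -0.7]
width: 0.5
grasp_force: 15.0
```

>>> {"op": "servo_tool", "data": {"increments": [[[0,0,0.006,0,0,0],[0,0,0,0,0,0],[0,0,0,0,0,0]]]}}

```text
clock: 14.82
eef_pos: [0.624, 0.0166, 0.1572]
tcp_rot: [-180.0, 0.0, 68.0]
force: [-0.5, -0.2, -0.5]
width: 0.503
grasp_force: 15.0
```

>>> {"op": "servo_tool", "data": {"increments": [[[-0.005,0,0.006,0,0,0],[0,0,0,0,0,0],[0,0,0,0,0,0]]]}}

```text
clock: 15.07
eef_pos: [0.6237, 0.0158, 0.1563]
tcp_rot: [-180.0, 0.0, 68.0]
force: [0.1, 0.1, -1.1]
width: 0.498
grasp_force: 15.0
```

>>> {"op": "servo_tool", "data": {"increments": [[[0,0,0.006,0,0,0],[0,0,0,0,0,0],[0,0,0,0,0,0]]]}}

```text
clock: 15.32
eef_pos: [0.6238, 0.0159, 0.1554]
tcp_rot: [-180.0, 0.0, 68.0]
force: [0.3, -0.9, -0.5]
width: 0.503
grasp_force: 15.0
```

>>> {"op": "servo_tool", "data": {"increments": [[[0,0,0.005,0,0,0],[0,0,0,0,0,0],[0,0,0,0,0,0]]]}}

```text
clock: 15.57
eef_pos: [0.6238, 0.0159, 0.1547]
tcp_rot: [-180.0, 0.0, 68.0]
force: [-0.2, 0.4, -1.8]
width: 0.497
grasp_force: 15.0
```

>>> {"op": "servo_tool", "data": {"increments": [[[0,0,0.005,0,0,0],[0,0,0,0,0,0],[0,0,0,0,0,0]]]}}

```text
clock: 15.82
eef_pos: [0.6239, 0.0159, 0.1545]
tcp_rot: [180.0, -0.0, 68.0]
force: [-0.5, 0.0, 4.5]
width: 0.499
grasp_force: 15.0
```

Contact. Release, rise and go to the pot.

>>> {"op": "servo_tool", "data": {"increments": [[[0,0,0,0,0,0],[0,0,0,0,0,0],[0,0,0,0,0,0],[0,0,0,0,0,0],[0,0,0,0,0,0],[0,0,0,0,0,0],[0,0,0,0,0,0],[0,0,0,0,0,0]]], "claw": 1}}

```text
clock: 16.48
eef_pos: [0.6238, 0.0159, 0.1539]
tcp_rot: [180.0, -0.0, 68.0]
force: [-0.1, 0.5, -0.6]
width: 1.0
grasp_force: 0.0
```

>>> {"op": "servo_tool", "data": {"increments": [[[0,0,-0.15,0,0,0],[0,0,-0.25,0,0,0],[0,0,-0.25,0,0,0],[0,0,-0.22,0,0,0],[0,0,0,0,0,0],[0,0,0,0,0,0],[0,0,0,0,0,0]]]}}

```text
clock: 17.07
eef_pos: [0.6234, 0.0158, 0.2839]
tcp_rot: [-180.0, 0.0, 68.0]
force: [-0.3, -0.1, 0.4]
width: 0.999
grasp_force: 0.0
```

```bash
python3 m.py w7.png ring_box tin pot tube_box; python3 - <<'E'
from ct import *
p=cap('wrist');H_,S,V=cv2.split(cv2.cvtColor(p['color'],cv2.COLOR_RGB2HSV))
print(circ(p,((S>60)&((S<110)|(V<150))).astype(np.uint8)|((S<=110)|(V<150)).astype(np.uint8),.114,.05,(240,400,140,290)))
cv2.imwrite('pics/w7c.png',cv2.resize(cv2.imread('pics/w7.png')[130:310,210:430],None,fx=3,fy=3))
E
```

```text
17.07 [0.6234 0.0158 0.2839] [-1.7997e+02  3.0000e-02  6.8030e+01] [  5.  21. -16.  91.   6.  69. -34.]
ring_box 0.98 [319. 234.  59.  63.] top [0.6212 0.0082] mid [0.6193 0.0033]
tin 0.85 [318. 218.  71.  63.] top [0.6263 0.0231] mid [0.6246 0.0189]
pot 0.86 [ 40. 111.  63.  38.] top [0.4394 0.1996] mid [0.4278 0.2057]
tube_box 0.64 [244.  64. 126.  49.] top [0.6173 0.1657] mid [0.6156 0.1694]
(array([0.62321053, 0.01417869]), array([0.0216, 0.0481, 0.0499]))
```

View pics/w7c.png

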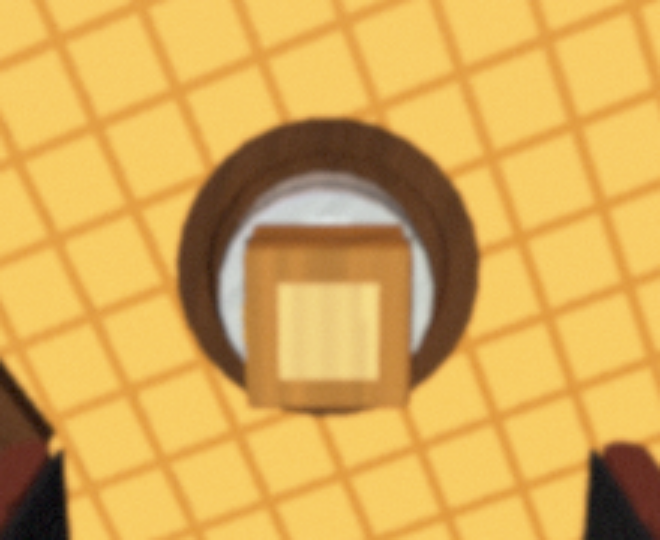

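The box sits centred on the tin: its top face centre is at full-image (319.5,238.5). Going to the pot.

>>> {"op": "servo_tool", "data": {"increments": [[[0.085,-0.204,0.02,0,0,0],[0.085,-0.204,0.02,0,0,0],[0.085,-0.204,0.02,0,0,0],[0.085,-0.204,0.02,0,0,0],[0.085,-0.204,0.02,0,0,0],[0.085,-0.204,0.02,0,0,0],[0.085,-0.204,0.02,0,0,0],[0.085,-0.204,0.02,0,0,0],[0,0,0,0,0,0],[0,0,0,0,0,0]]]}}

```text
clock: 18.2
eef_pos: [0.4337, 0.2032, 0.2604]
tcp_rot: [180.0, 0.0, 68.3]
force: [0.3, -0.7, 0.5]
width: 0.999
grasp_force: 0.0
```

```bash
python3 - <<'E'
from h import *
p=dict(np.load('/dev/null')) if 0 else cap('wrist')
E
python3 m.py w8.png pot; python3 - <<'E'
from m import *
# ring box top centre from the w7 view: shift between camera and tcp is rigid
p=cap('wrist');s=bot.state();Rt=R.from_euler('xyz',s['tcp_rot'],degrees=True)
q=dict(p);q['eye']=np.array(p['eye'])-s['eef_pos']+[.6234,.0158,.2839]
print('ring top',world(q,(319.5,238.5),.184))
cv2.imwrite('pics/w8c.png',cv2.resize(cv2.imread('pics/w8.png')[160:300,240:400],None,fx=4,fy=4))
E
```

```text
18.25 [0.4349 0.202  0.2604] [1.7998e+02 2.0000e-02 6.8100e+01] [ -9.   8. -25. 111.   4.  62. -58.]
pot 0.98 [312. 226.  40.  44.] top [0.4321 0.2083] mid [0.4302 0.2045]
ring top [0.62485908 0.01693108 0.184     ]
```

View pics/w8c.png

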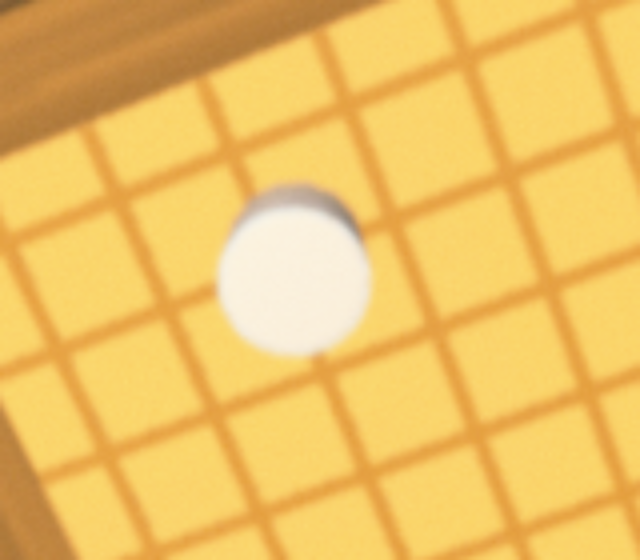

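The pot's lid centre is at (313.5,230).

```bash
python3 - <<'E'
from m import *
p=cap('wrist');w=world(p,(313.5,230),.134);print(w,tool([*(w[:2]-bot.state()['eef_pos'][:2]),.108-bot.state()['eef_pos'][2]]))
E
```

```text
[0.43270855 0.20385946 0.134     ] [ 0.00989057 -0.02647103  1.01571996]
```

>>> {"op": "servo_tool", "data": {"increments": [[[0.005,-0.026,0.2,0,0,0],[0,0,0.25,0,0,0],[0,0,0.25,0,0,0],[0,0,0.2,0,0,0],[0,0,0.1,0,0,0],[0,0,0.015,0,0,0],[0,0,0,0,0,0],[0,0,0,0,0,0],[0,0,0,0,0,0]]]}}

```text
clock: 19.2
eef_pos: [0.4329, 0.2046, 0.1096]
tcp_rot: [179.9, -0.1, 68.0]
force: [-0.6, -0.3, 0.4]
width: 1.0
grasp_force: 0.0
```

>>> {"op": "servo_tool", "data": {"increments": [[[0,0,0,0,0,0],[0,0,0,0,0,0],[0,0,0,0,0,0],[0,0,0,0,0,0],[0,0,0,0,0,0],[0,0,0,0,0,0],[0,0,0,0,0,0],[0,0,0,0,0,0],[0,0,0,0,0,0],[0,0,0,0,0,0]]], "claw": -1, "force": 12}}

```text
clock: 20.03
eef_pos: [0.4315, 0.2042, 0.1082]
tcp_rot: [-180.0, 0.0, 68.0]
force: [-0.5, 0.9, -0.2]
width: 0.362
grasp_force: 12.0
```

>>> {"op": "servo_tool", "data": {"increments": [[[0,0,0,0,0,0],[0,0,0,0,0,0],[0,0,0,0,0,0]]]}}

```text
clock: 20.28
eef_pos: [0.4315, 0.2042, 0.1081]
tcp_rot: [-180.0, 0.0, 68.0]
force: [-0.2, -0.2, -0.1]
width: 0.363
grasp_force: 12.0
```

>>> {"op": "servo_tool", "data": {"increments": [[[0,0,-0.2,0,0,0],[0,0,-0.25,0,0,0],[0,0,-0.25,0,0,0],[0,0,-0.25,0,0,0],[-0.085,0.208,0,0,0,0],[-0.085,0.208,0,0,0,0],[-0.085,0.208,0,0,0,0],[-0.085,0.208,0,0,0,0],[-0.085,0.208,0,0,0,0],[-0.085,0.208,0,0,0,0]]]}}

```text
clock: 21.12
eef_pos: [0.5774, 0.0619, 0.2506]
tcp_rot: [-180.0, 0.0, 68.0]
force: [0.2, -0.2, -0.3]
width: 0.361
grasp_force: 12.0
```

>>> {"op": "servo_tool", "data": {"increments": [[[-0.085,0.208,0,0,0,0],[-0.084,0.205,0,0,0,0],[0,0,0,0,0,0],[0,0,0,0,0,0],[0,0,0,0,0,0]]]}}

```text
clock: 21.53
eef_pos: [0.624, 0.0172, 0.2503]
tcp_rot: [-179.9, -0.0, 68.1]
force: [-1.0, -0.4, -0.6]
width: 0.363
grasp_force: 12.0
```

```bash
python3 - <<'E'
from m import *
s=bot.state();e=s['eef_pos'];print(e,s['tcp_rot'],tool([.6245-e[0],.0166-e[1],0]))
p=cap('wrist','w9.png');x=R.from_euler('xyz',s['tcp_rot'],degrees=True).as_matrix()[:2,0]
z=e[2]+.0257
print([pix(p,[*(e[:2]+x*k),z]).round(1) for k in(-.016,0,.016)])
cv2.imwrite('pics/w9c.png',cv2.resize(cv2.imread('pics/w9.png')[190:370,220:420],None,fx=4,fy=3))
E
```

```text
[0.62400582 0.01724668 0.25027324] [-1.79929489e+02 -7.33627368e-03  6.80584492e+01] [-2.76785105e-03  4.66682194e-03 -6.09761690e-06]
[array([318.1, 352.3]), array([318. , 320.9]), array([318. , 287.5])]
```

View pics/w9c.png

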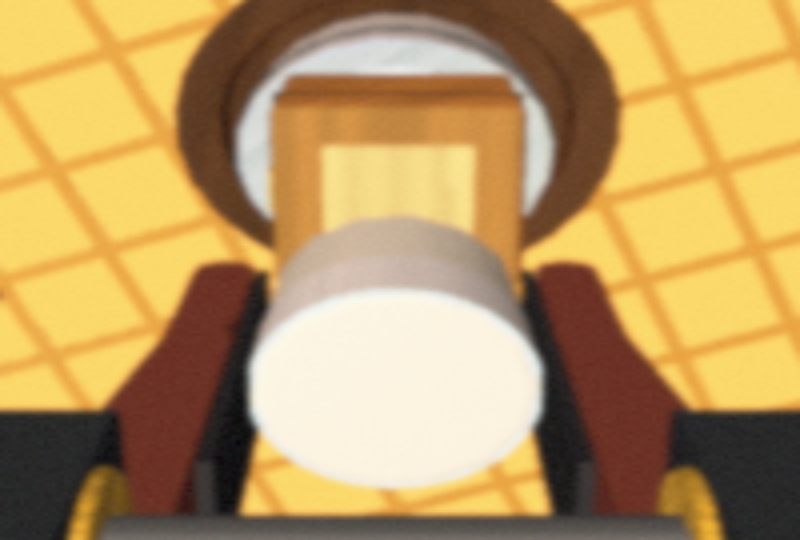

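The pot sits centred in the fingers (lid rows 286–353, predicted 287–352), right above the box. Lower.

>>> {"op": "servo_tool", "data": {"increments": [[[-0.004,0.004,0.12,0,0,0],[0,0,0.12,0,0,0],[0,0,0.08,0,0,0],[0,0,0.03,0,0,0],[0,0,0,0,0,0],[0,0,0,0,0,0],[0,0,0,0,0,0],[0,0,0.01,0,0,0],[0,0,0,0,0,0],[0,0,0,0,0,0]]]}}

```text
clock: 22.42
eef_pos: [0.6251, 0.0158, 0.1971]
tcp_rot: [180.0, -0.0, 68.0]
force: [0.2, -0.1, -1.1]
width: 0.359
grasp_force: 12.0
```

>>> {"op": "servo_tool", "data": {"increments": [[[0,0,0.006,0,0,0],[0,0,0,0,0,0],[0,0,0,0,0,0]]]}}

```text
clock: 22.67
eef_pos: [0.6249, 0.0157, 0.1958]
tcp_rot: [-180.0, 0.0, 68.0]
force: [-0.5, 0.3, -0.2]
width: 0.361
grasp_force: 12.0
```

>>> {"op": "servo_tool", "data": {"increments": [[[0,0,0.006,0,0,0],[0,0,0,0,0,0],[0,0,0,0,0,0]]]}}

```text
clock: 22.92
eef_pos: [0.6248, 0.0157, 0.1948]
tcp_rot: [-180.0, 0.0, 68.0]
force: [-0.9, -0.1, -0.2]
width: 0.361
grasp_force: 12.0
```

>>> {"op": "servo_tool", "data": {"increments": [[[0,0,0.006,0,0,0],[0,0,0,0,0,0],[0,0,0,0,0,0]]]}}

```text
clock: 23.17
eef_pos: [0.6248, 0.0158, 0.1939]
tcp_rot: [-180.0, 0.0, 68.0]
force: [-0.7, 0.3, -0.7]
width: 0.359
grasp_force: 12.0
```

>>> {"op": "servo_tool", "data": {"increments": [[[0,0,0.005,0,0,0],[0,0,0,0,0,0],[0,0,0,0,0,0]]]}}

```text
clock: 23.42
eef_pos: [0.6248, 0.0158, 0.1932]
tcp_rot: [-180.0, 0.0, 68.0]
force: [0.1, -1.1, -0.6]
width: 0.36
grasp_force: 12.0
```

>>> {"op": "servo_tool", "data": {"increments": [[[0,0,0.004,0,0,0],[0,0,0,0,0,0],[0,0,0,0,0,0]]]}}

```text
clock: 23.67
eef_pos: [0.6249, 0.0158, 0.1926]
tcp_rot: [-180.0, 0.0, 68.0]
force: [-0.0, -0.7, 0.1]
width: 0.361
grasp_force: 12.0
```

>>> {"op": "servo_tool", "data": {"increments": [[[0,0,0.004,0,0,0],[0,0,0,0,0,0],[0,0,0,0,0,0]]]}}

```text
clock: 23.92
eef_pos: [0.625, 0.0158, 0.1922]
tcp_rot: [180.0, -0.0, 68.0]
force: [0.2, 1.6, 0.9]
width: 0.366
grasp_force: 12.0
```

>>> {"op": "servo_tool", "data": {"increments": [[[0,0,0.003,0,0,0],[0,0,0,0,0,0],[0,0,0,0,0,0]]]}}

```text
clock: 24.17
eef_pos: [0.6251, 0.0158, 0.1922]
tcp_rot: [180.0, -0.0, 68.0]
force: [-2.1, -0.0, 6.1]
width: 0.363
grasp_force: 12.0
```

>>> {"op": "servo_tool", "data": {"increments": [[[0,0,0,0,0,0],[0,0,0,0,0,0],[0,0,0,0,0,0],[0,0,0,0,0,0],[0,0,0,0,0,0],[0,0,0,0,0,0],[0,0,0,0,0,0],[0,0,0,0,0,0]]], "claw": 1}}

```text
clock: 24.83
eef_pos: [0.6249, 0.0158, 0.1915]
tcp_rot: [-180.0, -0.0, 68.0]
force: [0.3, -0.9, -0.9]
width: 0.929
grasp_force: 0.0
```

>>> {"op": "servo_tool", "data": {"increments": [[[0,0,-0.15,0,0,0],[0,0,-0.2,0,0,0],[0,0,-0.2,0,0,0],[0,0,-0.15,0,0,0],[0,0,0,0,0,0],[0,0,0,0,0,0]]]}}

```text
clock: 25.33
eef_pos: [0.6256, 0.0159, 0.2981]
tcp_rot: [179.8, -0.1, 68.0]
force: [-0.8, -0.3, -0.8]
width: 1.001
grasp_force: 0.0
```

```bash
cat > tube.py <<'E'
from m import *
def tube(p,z=.12):
    h,s,v=cv2.split(cv2.cvtColor(p['color'],cv2.COLOR_RGB2HSV))
    m=((h>=22)&(h<=32)&(s>225)&(v>90)).astype(np.uint8)
    m=cv2.morphologyEx(m,cv2.MORPH_OPEN,np.ones((3,3)));m=cv2.morphologyEx(m,cv2.MORPH_CLOSE,np.ones((9,9)))
    c=max(cv2.findContours(m,cv2.RETR_EXTERNAL,cv2.CHAIN_APPROX_NONE)[0],key=cv2.contourArea)[:,0]
    W=np.array([world(p,q,z)[:2] for q in c]);r=cv2.minAreaRect((W*1000).astype(np.float32))
    b=cv2.boxPoints(r);e=max((b[1]-b[0],b[2]-b[1]),key=lambda x:np.hypot(*x))
    return np.round(r[0],1),np.round(r[1],1),np.degrees(np.arctan2(e[1],e[0]))%180,cv2.boundingRect(c)
if __name__=='__main__':
    s=bot.state();print(s['eef_pos'],s['tcp_rot'])
    for n in('wrist','top'):
        p=cap(n,n+'b.png');print(n,tube(p),[(f['rect'],world(p,f['rect'][:2],.218)) for f in find_in(p,'pot')[:1]],[f['rect'] for f in find_in(p,'tube_box')[:1]])
E
python3 tube.py
```

```text
[0.62562199 0.0159407  0.29811239] [ 1.79838040e+02 -7.64414101e-02  6.80337171e+01]
wrist (array([615. , 170.8]), array([ 32.5, 108.6]), np.float32(161.7756), (182, 44, 121, 46)) [([317.9, 242.8, 44.9, 52.3], array([0.6271541 , 0.01976542, 0.218     ]))] [[243.0, 67.8, 121.8, 46.1]]Traceback (most recent call last):
  File "tube.py", line 13, in <module>
    p=cap(n,n+'b.png');print(n,tube(p),[(f['rect'],world(p,f['rect'][:2],.218)) for f in find_in(p,'pot')[:1]],[f['rect'] for f in find_in(p,'tube_box')[:1]])
                               ~~~~^^^
  File "tube.py", line 6, in tube
    c=max(cv2.findContours(m,cv2.RETR_EXTERNAL,cv2.CHAIN_APPROX_NONE)[0],key=cv2.contourArea)[:,0]
      ~~~^^^^^^^^^^^^^^^^^^^^^^^^^^^^^^^^^^^^^^^^^^^^^^^^^^^^^^^^^^^^^^^^^^^^^^^^^^^^^^^^^^^^
ValueError: max() iterable argument is empty
```

>>> {"op": "servo_tool", "data": {"increments": [[[0.186,-0.091,0,0,0,0],[0.186,-0.091,0,0,0,0],[0.186,-0.091,0,0,0,0],[0.186,-0.091,0,0,0,0],[0.186,-0.091,0,0,0,0],[0,0,0,0,0,0.0184],[0,0,0,0,0,0.0184],[0,0,0,0,0,0.0184],[0,0,0,0,0,0.0184],[0,0,0,0,0,0.0184]]]}}

```text
clock: 26.37
eef_pos: [0.6132, 0.1706, 0.2951]
tcp_rot: [-180.0, 0.1, 34.6]
force: [0.4, -1.0, -0.1]
width: 1.002
grasp_force: 0.0
```

>>> {"op": "servo_tool", "data": {"increments": [[[0,0,0.05,0,0,0.0184],[0,0,0.05,0,0,0.0184],[0,0,0.05,0,0,0.0184],[0,0,0.05,0,0,0.0184],[0,0,0.05,0,0,0.0184],[0,0,0,0,0,0.0184],[0,0,0,0,0,0.0184],[0,0,0,0,0,0.0184],[0,0,0,0,0,0],[0,0,0,0,0,0]]]}}

```text
clock: 27.2
eef_pos: [0.6133, 0.1707, 0.2581]
tcp_rot: [179.9, 0.1, -17.9]
force: [-0.1, -0.1, 1.1]
width: 1.003
grasp_force: 0.0
```

```bash
python3 - <<'E'
from tube import *
s=bot.state();print(s['eef_pos'],s['tcp_rot'],s['q'].round())
p=cap('wrist','w10.png');t=tube(p);print(t)
print(tool([*(t[0]/1000-s['eef_pos'][:2]),.111-s['eef_pos'][2]]))
E
```

```text
[0.61330383 0.17067281 0.25813494] [ 1.79934404e+02  6.74866818e-02 -1.78699222e+01] [ -18.   22.   -4.   92.    2.   66. -130.]
(array([615.2, 170.7]), array([ 30.8, 108.1]), np.float32(161.84756), (299, 165, 36, 119))
[ 0.01284946 -0.00486694  0.98088486]
```

View pics/w10.png

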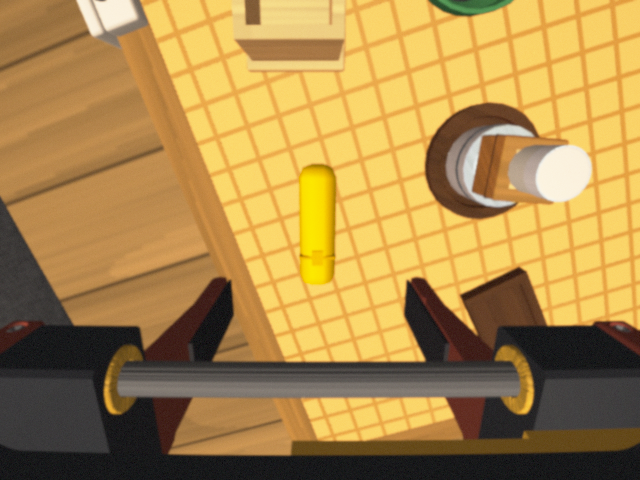

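The tube lies at (317,224), aligned with the fingers, and the pile stands straight. Descend and grip.

>>> {"op": "servo_tool", "data": {"increments": [[[0.013,-0.005,0.2,0,0,0.0008],[0,0,0.25,0,0,0],[0,0,0.25,0,0,0],[0,0,0.17,0,0,0],[0,0,0.08,0,0,0],[0,0,0.025,0,0,0],[0,0,0,0,0,0],[0,0,0,0,0,0],[0,0,0,0,0,0]]]}}

```text
clock: 28.0
eef_pos: [0.6173, 0.1713, 0.115]
tcp_rot: [-179.9, -0.2, -18.3]
force: [-0.4, -0.1, 0.2]
width: 0.999
grasp_force: 0.0
```

>>> {"op": "servo_tool", "data": {"increments": [[[0,0,0,0,0,0],[0,0,0,0,0,0],[0,0,0,0,0,0],[0,0,0,0,0,0],[0,0,0,0,0,0],[0,0,0,0,0,0],[0,0,0,0,0,0],[0,0,0,0,0,0],[0,0,0,0,0,0],[0,0,0,0,0,0]]], "claw": -1, "force": 20}}

```text
clock: 28.83
eef_pos: [0.6158, 0.1708, 0.1128]
tcp_rot: [180.0, 0.0, -18.4]
force: [0.7, -0.0, -0.4]
width: 0.362
grasp_force: 20.0
```

>>> {"op": "servo_tool", "data": {"increments": [[[0,0,0,0,0,0],[0,0,0,0,0,0]]]}}

```text
clock: 29.0
eef_pos: [0.6158, 0.1707, 0.1128]
tcp_rot: [180.0, 0.0, -18.4]
force: [0.1, 0.8, -0.1]
width: 0.365
grasp_force: 20.0
```

>>> {"op": "servo_tool", "data": {"increments": [[[0,0,-0.16,0,0,0],[0,0,-0.25,0,0,0],[0,0,-0.25,0,0,0],[-0.117,0.198,0,0,0,0],[-0.117,0.198,0,0,0,0],[-0.117,0.198,0,0,0,0],[-0.117,0.198,0,0,0,0],[-0.117,0.198,0,0,0,0],[-0.117,0.198,0,0,0,0],[-0.117,0.198,0,0,0,0]]]}}

```text
clock: 29.83
eef_pos: [0.4323, 0.0112, 0.2118]
tcp_rot: [-180.0, -0.0, -18.4]
force: [1.3, -0.7, -0.3]
width: 0.363
grasp_force: 20.0
```

>>> {"op": "servo_tool", "data": {"increments": [[[0,0,0,0,0,-0.0162],[0,0,0,0,0,-0.0162],[0,0,0,0,0,-0.0162],[0,0,0,0,0,-0.0162],[0,0,0,0,0,-0.016],[0,0,0,0,0,0],[0,0,0,0,0,0],[0,0,0,0,0,0]]]}}

```text
clock: 30.5
eef_pos: [0.4337, 0.0121, 0.2119]
tcp_rot: [180.0, -0.0, 10.6]
force: [-0.3, 0.0, -0.9]
width: 0.365
grasp_force: 20.0
```

```bash
python3 - <<'E'
from tube import *
s=bot.state();print(s['eef_pos'],s['tcp_rot'],s['force'],s['width'])
p=cap('wrist','w11.png');e=s['eef_pos'];a=np.radians(10.7);X=np.array([np.cos(a),np.sin(a)]);Y=np.array([-X[1],X[0]]);c=np.array([.4336,.0122])
for sx,sy in((1,1),(1,-1),(-1,-1),(-1,1)): print('pred tray corner',sx,sy,pix(p,[*(c+X*.075*sx+Y*.032*sy),.114]).round(1))
E
```

```text
[0.43368706 0.01213876 0.21187438] [ 1.79998261e+02 -3.69207129e-04  1.05532817e+01] [-0.25850652  0.04724346 -0.86542387] 0.364716269954378
pred tray corner 1 1 [272.8 142.3]
pred tray corner 1 -1 [361.6 142. ]
pred tray corner -1 -1 [355.9 326.9]
pred tray corner -1 1 [279.9 327.1]
```

View pics/w11.png

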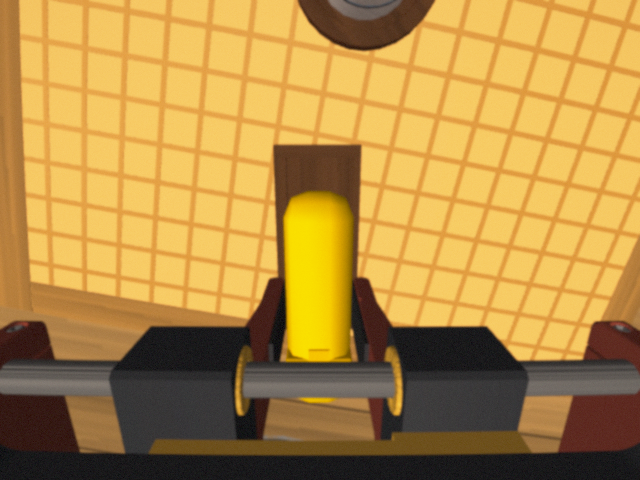

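The tray's far corners are at (274,145) and (361,145), against a predicted row of 142, so I'll shift 2 mm back. The tube is parallel and centred. Lower.

>>> {"op": "servo_tool", "data": {"increments": [[[-0.013,0,0.2,0,0,0],[0,0,0.2,0,0,0],[0,0,0.12,0,0,0],[0,0,0.05,0,0,0],[0,0,0.01,0,0,0],[0,0,0,0,0,0],[0,0,0,0,0,0],[0,0,0,0,0,0]]]}}

```text
clock: 31.22
eef_pos: [0.4329, 0.012, 0.126]
tcp_rot: [180.0, -0.1, 10.7]
force: [0.2, -0.0, -1.1]
width: 0.357
grasp_force: 20.0
```

>>> {"op": "servo_tool", "data": {"increments": [[[0,0,0.01,0,0,0],[0,0,0,0,0,0],[0,0,0.008,0,0,0],[0,0,0,0,0,0],[0,0,0,0,0,0]]]}}

```text
clock: 31.63
eef_pos: [0.4318, 0.0118, 0.1222]
tcp_rot: [180.0, -0.0, 10.7]
force: [0.2, 0.2, -0.1]
width: 0.366
grasp_force: 20.0
```

>>> {"op": "servo_tool", "data": {"increments": [[[0,0,0.006,0,0,0],[0,0,0,0,0,0],[0,0,0,0,0,0]]]}}

```text
clock: 31.88
eef_pos: [0.432, 0.0118, 0.1217]
tcp_rot: [180.0, -0.0, 10.7]
force: [-2.3, -0.4, 5.7]
width: 0.362
grasp_force: 20.0
```

>>> {"op": "servo_tool", "data": {"increments": [[[0,0,0.004,0,0,0],[0,0,0,0,0,0],[0,0,0,0,0,0],[0,0,0,0,0,0]]]}}

```text
clock: 32.22
eef_pos: [0.432, 0.0118, 0.1217]
tcp_rot: [180.0, -0.0, 10.7]
force: [-5.4, -1.0, 15.0]
width: 0.36
grasp_force: 20.0
```

```bash
python3 - <<'E'
from tube import *
s=bot.state();print(s['eef_pos'],s['force'],s['wrist_torque'])
p=cap('wrist','w12.png');print(tube(p,.12))
e=s['eef_pos'];a=np.radians(10.7);X=np.array([np.cos(a),np.sin(a)])
for z in(.121,.124): print([pix(p,[*(e[:2]+X*k),z]).round(1) for k in (.055,.053)])
cv2.imwrite('pics/w12c.png',cv2.resize(cv2.imread('pics/w12.png')[100:400,190:450],None,fx=2,fy=2))
E
```

```text
[0.43195531 0.01183006 0.12165991] [-5.405402   -0.98264443 14.99299788] [-0.13255104  1.0540051  -0.01225419]
(array([438.9,  12.8]), array([93.5, 34.1]), np.float32(10.74426), (283, 191, 70, 171))
[array([317.1, 188.5]), array([317.1, 192.8])]
[array([317.1, 189.4]), array([317.1, 193.8])]
```

View pics/w12c.png

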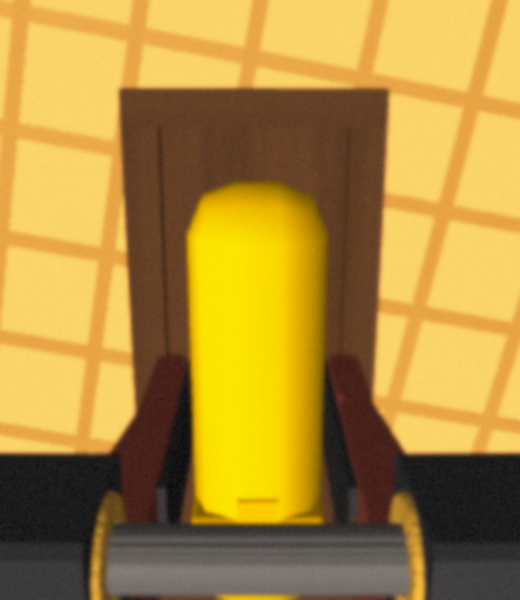

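The view shows the tube lying parallel inside the tray: nose at (317,190), far tray edge at row 144.5. Contact came about 3 mm early, so I'll check the numbers.

```bash
python3 - <<'E'
from tube import *
p=cap('wrist');e=bot.state()['eef_pos'];a=np.radians(10.7);X=np.array([np.cos(a),np.sin(a)]);Y=np.array([-X[1],X[0]])
def rel(u,v,z): w=world(p,(u,v),z)[:2]-e[:2];return np.round([w@X*1000,w@Y*1000],1)
print('far edge',rel(250,144.5,.114),rel(384,144.5,.114),'hollow edge far',rel(290,163,.114))
print('hollow sides',rel(190+160/2,100+130/2,.114),rel(190+350/2,100+130/2,.114))
for z in(.121,.125):print('nose',rel(317,190.5,z),'tube sides',rel(190+187/2,100+235/2,z),rel(190+328/2,100+235/2,z))
g=cv2.cvtColor(p['color'],cv2.COLOR_RGB2GRAY);print(g[140:200,300].tolist())
E
```

```text
far edge [74.9 31.7] [ 74.9 -31.6] hollow edge far [66.3 13. ]
hollow sides [65.3 22.6] [ 65.3 -23. ]
nose [54.1  0.1] tube sides [41.1 16.1] [ 41.1 -17.7]
nose [54.7  0. ] tube sides [42.  15.7] [ 42.  -17.3]
[211, 210, 203, 174, 123, 81, 72, 70, 74, 71, 72, 70, 73, 73, 72, 72, 74, 75, 69, 71, 70, 69, 68, 71, 70, 70, 71, 69, 68, 68, 71, 67, 69, 68, 71, 68, 69, 69, 70, 68, 68, 68, 70, 68, 69, 68, 67, 70, 68, 69, 71, 69, 72, 89, 106, 128, 140, 149, 156, 161]
```

Everything is centred in plan, so the tube has probably pitched slightly in the grip. I'll loosen the grip and ease down so it settles flat.

>>> {"op": "servo_tool", "data": {"increments": [[[0,0,0,0,0,0],[0,0,0,0,0,0],[0,0,0,0,0,0],[0,0,0,0,0,0]]], "force": 4}}

```text
clock: 32.65
eef_pos: [0.4322, 0.0119, 0.1212]
tcp_rot: [180.0, -0.0, 10.7]
force: [-1.0, -0.5, 5.9]
width: 0.363
grasp_force: 4.0
```

>>> {"op": "servo_tool", "data": {"increments": [[[0,0,0.004,0,0,0],[0,0,0,0,0,0],[0,0,0,0,0,0]]]}}

```text
clock: 32.9
eef_pos: [0.4324, 0.0119, 0.1205]
tcp_rot: [180.0, -0.1, 10.7]
force: [-0.6, 0.1, 5.3]
width: 0.365
grasp_force: 4.0
```

>>> {"op": "servo_tool", "data": {"increments": [[[0,0,0.005,0,0,0],[0,0,0,0,0,0],[0,0,0.004,0,0,0],[0,0,0,0,0,0],[0,0,0,0,0,0]]]}}

```text
clock: 33.32
eef_pos: [0.4326, 0.012, 0.1191]
tcp_rot: [180.0, -0.1, 10.7]
force: [-0.3, -0.2, 5.8]
width: 0.363
grasp_force: 4.0
```

>>> {"op": "servo_tool", "data": {"increments": [[[0,0,0,0,0,0],[0,0,0,0,0,0],[0,0,0,0,0,0],[0,0,0,0,0,0],[0,0,0,0,0,0],[0,0,0,0,0,0]]], "claw": 0}}

```text
clock: 33.82
eef_pos: [0.4317, 0.0118, 0.1186]
tcp_rot: [-180.0, 0.0, 10.7]
force: [-0.6, 0.4, 0.2]
width: 0.5
grasp_force: 0.0
```

>>> {"op": "servo_tool", "data": {"increments": [[[0,0,-0.1,0,0,0],[0,0,-0.2,0,0,0],[0,0,-0.25,0,0,0],[0,0,-0.25,0,0,0],[0,0,-0.2,0,0,0],[0,0,0,0,0,0],[0,0,0,0,0,0]]]}}

```text
clock: 34.4
eef_pos: [0.4329, 0.0119, 0.2702]
tcp_rot: [180.0, -0.2, 10.7]
force: [-0.6, -0.8, -1.1]
width: 0.498
grasp_force: 0.0
```

```bash
python3 - <<'E'
from tube import *
s=bot.state();e=s['eef_pos'];print(e)
p=cap('wrist','w13.png');t=tube(p,.12);print(t,find_in(p,'tube_box')[:1])
c=t[0]/1000;a=np.radians(10.7);X=np.array([np.cos(a),np.sin(a)])
h,S,v=cv2.split(cv2.cvtColor(p['color'],cv2.COLOR_RGB2HSV))
m=(v<125)&(h<20)&(S>80)
u=int(pix(p,[*c,.114])[0]);print(u,[np.flatnonzero(m[r,230:410])[[0,-1]]+230 for r in(190,215,240,265) if m[r,230:410].any()])
print('rows dark at tube column',np.flatnonzero(m[100:330,u])+100)
T=np.array([.4336,.0122])-.0022*X
for k in(.075,.066,.055,-.055,-.066,-.075): print(k,pix(p,[*(T+X*k),.114 if abs(k)>.06 else .121]).round(1))
for n in('top','scene'):
    p=cap(n)
    for t in H:
        f=find_in(p,t)[:1]
        if f: print(n,t,round(f[0]['conf'],2),np.round(f[0]['rect']))
E
```

```text
[0.43286058 0.0119388  0.27024397]
(array([428.8,  11. ]), array([113.9,  32.9]), np.float32(10.696232), (300, 168, 37, 120)) [{'rect': [319.5, 228.4, 38.0, 118.6], 'conf': 0.83}]
317 [array([284, 350]), array([285, 350]), array([285, 349]), array([286, 348])]
rows dark at tube column [144 145 146 147 148 149 150 151 152 153 154 155 156 157 158 159 160 161
 162 163 164 165 166 167 289 290 291 292 293 294 295 296 297]
0.075 [317.6 143.6]
0.066 [317.6 154. ]
0.055 [317.6 167.2]
-0.055 [317.7 283. ]
-0.066 [317.7 290.4]
-0.075 [317.7 298.7]
top tin 0.89 [250. 184.  37.  30.]
top ring_box 0.9 [458. 245.  31.  33.]
top pot 0.96 [242. 168.  27.  26.]
top tube_box 0.64 [248. 268.  11.  13.]
top round_seat 0.56 [249. 181.  62.  63.]
top long_tray 0.56 [257. 295.  36.  90.]
top bowl 0.71 [260.  85.  57.  58.]
top glass 0.8 [352.  83.  44.  55.]
top spec_holder 0.76 [175.  84.  68.  67.]
scene tin 0.89 [316. 298.  42.  25.]
scene ring_box 0.83 [315. 281.  36.  30.]
scene pot 0.85 [314. 270.  21.  24.]
scene tube_box 0.92 [379. 228.  32.  45.]
scene round_seat 0.6 [316. 298.  55.  48.]
scene long_tray 0.38 [318. 300.  56.  44.]
scene bowl 0.56 [245. 343.  55.  53.]
scene glass 0.71 [185. 291.  39.  52.]
scene spec_holder 0.84 [312. 394.  61.  75.]
```

```bash
python3 - <<'E'
from tube import *
a=cv2.imread('pics/w10.png');b=cv2.imread('pics/w13.png')
for n,im in(('w10',a),('w13',b)):
    print(n); 
    for r in (*range(160,176,1),*range(250,304,2)): print(r,im[r,317].tolist(),end=' ')
    print()
p=cap('wrist');e=bot.state()['eef_pos'];A=np.radians(10.7);X=np.array([np.cos(A),np.sin(A)])
q=dict(p);R10=-17.87
# w10 camera: rotate rigidly
Rr=R.from_euler('z',R10-10.7,degrees=True);q['eye']=Rr.apply(np.array(p['eye'])-e)+[.6133,.1707,.2581]
q['rotation']=(Rr*R.from_euler('xyz',p['rotation'],degrees=True)).as_euler('xyz',degrees=True)
X2=np.array([np.cos(np.radians(R10)),np.sin(np.radians(R10))])
for n,cam,o,x,zs in(('w10',q,np.array([.6133,.1707]),X2,(.115,.12,.13)),('w13',p,e[:2],X,(.121,.126,.136))):
    for z in zs:
        print(n,z,[(r,round(float((world(cam,(317,r),z)[:2]-o)@x*1000),1)) for r in (165,168,250,258,284,288)])
E
```

```text
w10
160 [106, 214, 251] 161 [109, 216, 251] 162 [102, 205, 248] 163 [78, 178, 231] 164 [41, 139, 187] 165 [0, 122, 167] 166 [0, 130, 172] 167 [0, 141, 190] 168 [0, 155, 205] 169 [0, 165, 219] 170 [0, 175, 225] 171 [0, 181, 228] 172 [0, 188, 233] 173 [0, 194, 238] 174 [0, 201, 242] 175 [0, 210, 245] 250 [0, 200, 243] 252 [0, 194, 245] 254 [0, 197, 247] 256 [0, 201, 248] 258 [0, 197, 247] 260 [0, 197, 247] 262 [0, 197, 247] 264 [0, 202, 248] 266 [0, 222, 251] 268 [0, 228, 252] 270 [0, 228, 252] 272 [0, 229, 252] 274 [0, 230, 252] 276 [0, 228, 252] 278 [0, 227, 252] 280 [0, 223, 250] 282 [0, 215, 249] 284 [50, 214, 249] 286 [102, 214, 250] 288 [107, 214, 251] 290 [109, 217, 251] 292 [111, 217, 251] 294 [101, 202, 247] 296 [70, 169, 236] 298 [85, 183, 242] 300 [101, 213, 250] 302 [109, 216, 251] 
w13
160 [27, 58, 92] 161 [40, 64, 97] 162 [38, 62, 99] 163 [39, 64, 96] 164 [39, 66, 100] 165 [37, 64, 98] 166 [35, 64, 100] 167 [25, 76, 110] 168 [0, 104, 142] 169 [0, 127, 170] 170 [0, 146, 193] 171 [0, 160, 213] 172 [0, 168, 222] 173 [0, 179, 230] 174 [0, 187, 235] 175 [0, 192, 238] 250 [0, 2
[... 334 characters left out ...]
88 [14, 88, 122] 290 [27, 50, 81] 292 [40, 67, 102] 294 [40, 62, 99] 296 [38, 63, 100] 298 [58, 120, 170] 300 [75, 159, 222] 302 [68, 136, 193] 
w10 0.115 [(165, 55.4), (168, 52.8), (250, -21.5), (258, -29.3), (284, -55.5), (288, -59.6)]
w10 0.12 [(165, 55.7), (168, 53.2), (250, -19.9), (258, -27.6), (284, -53.3), (288, -57.3)]
w10 0.13 [(165, 56.5), (168, 54.0), (250, -16.6), (258, -24.1), (284, -48.9), (288, -52.9)]
w13 0.121 [(165, 55.0), (168, 52.4), (250, -23.0), (258, -30.9), (284, -57.5), (288, -61.7)]
w13 0.126 [(165, 55.4), (168, 52.9), (250, -21.4), (258, -29.2), (284, -55.3), (288, -59.4)]
w13 0.136 [(165, 56.1), (168, 53.7), (250, -18.1), (258, -25.7), (284, -50.9), (288, -54.9)]
```

```bash
python3 - <<'E'
from tube import *
from scipy.spatial import ConvexHull
def mask(p,box):
    h,s,v=cv2.split(cv2.cvtColor(p['color'],cv2.COLOR_RGB2HSV))
    m=((h>=24)&(h<=34)&(s>190)&(v>70)).astype(np.uint8);o=np.zeros_like(m);a,b,c,d=box;o[c:d,a:b]=m[c:d,a:b];return o
A=np.radians(10.7);X=np.array([np.cos(A),np.sin(A)]);Y=np.array([-X[1],X[0]])
T=np.array([.4336,.0122])-.0022*X
# rounded tube outline: circles radius ~15.5, straight part with rounded ends
def model(p,c,tilt,zc):
    P=[]
    for k in np.linspace(-55,55,23):
        r=15.5 if abs(k)<45 else 15.5-(abs(k)-45)*.5
        for t in np.linspace(0,2*np.pi,16):
            P.append(pix(p,[*(c+X*k/1000+Y*r/1000*np.cos(t)),zc+r/1000*np.sin(t)+tilt*(-k/110e3)]))
    m=np.zeros((480,640),np.uint8);cv2.fillConvexPoly(m,cv2.convexHull((np.array(P)*16).astype(np.int32)),1,shift=4);return m
for n,box in(('scene',(340,420,190,270)),('top',(215,285,235,345)),('wrist',(280,360,140,320))):
    p=cap(n);m=mask(p,box);print(n,m.sum(),cv2.boundingRect(m))
    out=[]
    for tilt in(-10,-5,0,5,10):
      for z in(.121,.126):
        best=max((lambda q:((q&m).sum()/(q|m).sum(),dx,dy))(model(p,T+X*dx/1000+Y*dy/1000,tilt,z)) for dx in range(-10,7,2) for dy in(-4,-2,0,2,4))
        out.append((tilt,z,round(best[0],3),best[1:]))
    print(*sorted(out,key=lambda o:-o[2])[:10],sep='\n')
E
```

```text
scene 178 (370, 207, 24, 35)
(-10, 0.121, np.float64(0.243), (-8, -2))
(-10, 0.126, np.float64(0.243), (-2, -2))
(-5, 0.121, np.float64(0.236), (-10, -4))
(-5, 0.126, np.float64(0.235), (-10, -2))
(0, 0.121, np.float64(0.23), (-10, -4))
(0, 0.126, np.float64(0.226), (-4, 0))
(5, 0.121, np.float64(0.221), (-8, -4))
(5, 0.126, np.float64(0.221), (-8, -4))
(10, 0.121, np.float64(0.215), (-10, -2))
(10, 0.126, np.float64(0.214), (-10, -2))
top 0 (0, 0, 0, 0)
(-10, 0.121, np.float64(0.0), (6, 4))
(-10, 0.126, np.float64(0.0), (6, 4))
(-5, 0.121, np.float64(0.0), (6, 4))
(-5, 0.126, np.float64(0.0), (6, 4))
(0, 0.121, np.float64(0.0), (6, 4))
(0, 0.126, np.float64(0.0), (6, 4))
(5, 0.121, np.float64(0.0), (6, 4))
(5, 0.126, np.float64(0.0), (6, 4))
(10, 0.121, np.float64(0.0), (6, 4))
(10, 0.126, np.float64(0.0), (6, 4))
wrist 2803 (301, 171, 28, 115)
(-10, 0.121, np.float64(0.715), (-4, 4))
(-5, 0.121, np.float64(0.71), (-6, 4))
(0, 0.121, np.float64(0.701), (-6, 4))
(-10, 0.126, np.float64(0.693), (-4, 0))
(5, 0.121, np.float64(0.693), (-6, 2))
(10, 0.121, np.float64(0.689), (-6, 2))
(-5, 0.126, np.float64(0.687), (-4, 4))
(0, 0.126, np.float64(0.681), (-6, 4))
(5, 0.126, np.float64(0.676), (-6, 4))
(10, 0.126, np.float64(0.668), (-6, 4))
```

>>> {"op": "servo_tool", "data": {"increments": [[[0,0.2,0,0,0,0],[0,0.2,0,0,0,0],[0,0.2,0,0,0,0],[0,0.2,0,0,0,0],[0,0.2,0,0,0,0],[0,0,0,0,0,0],[0,0,0,0,0,0],[0,0,0,0,0,0]]]}}

```text
clock: 36.37
eef_pos: [0.4597, -0.1349, 0.2685]
tcp_rot: [-180.0, 0.0, 10.7]
force: [-0.7, 0.3, -0.1]
width: 0.503
grasp_force: 0.0
```

```bash
cat > fit.py <<'E'
from tube import *
A=np.radians(10.7);X=np.array([np.cos(A),np.sin(A)]);Y=np.array([-X[1],X[0]])
T=np.array([.4336,.0122])-.0022*X
def mask(p,box):
    r,g,b=[p['color'][...,i].astype(int) for i in range(3)];m=((r-b>110)&(b<70)&(g>r*.62)).astype(np.uint8)
    o=np.zeros_like(m);a,e,c,d=box;o[c:d,a:e]=m[c:d,a:e];return cv2.morphologyEx(o,cv2.MORPH_OPEN,np.ones((2,2)))
def ends(p,m):
    v,u=np.nonzero(m);W=np.array([world(p,q,.121)[:2]-T for q in zip(u,v)])*1000
    a,b=W@X,W@Y;return [round(float(x),1) for x in(a.min(),a.max(),np.median(b[a>a.max()-25]),np.median(b[a<a.min()+25]),np.polyfit(a,b,1)[0]*57.3)]
E
python3 - <<'E'
from fit import *
for n in('wrist','top','scene'):
    p=cap(n,n+'c.png');c=pix(p,[*T,.121]).astype(int);w=110 if n=='wrist' else 45
    m=mask(p,(max(c[0]-w,0),c[0]+w,c[1]-w,c[1]+w));print(n,c,m.sum(),cv2.boundingRect(m),'rear,nose,latnose,latrear,yaw',ends(p,m) if m.sum() else '')
E
```

```text
wrist [156 226] 7242 (47, 141, 216, 186) rear,nose,latnose,latrear,yaw [-103.0, 76.0, 0.3, 3.7, -12.0]
top [248 297] 1117 (235, 267, 26, 68) rear,nose,latnose,latrear,yaw [-59.6, 48.8, 1.8, 1.5, 0.3]
scene [377 226] 2313 (333, 182, 90, 90) rear,nose,latnose,latrear,yaw [-78.6, 134.9, -18.5, -71.2, 19.8]
```

```bash
python3 - <<'E'
from fit import *
def poly(p):
    P=[pix(p,[*(T+X*a*.073+Y*b*.031),z]) for a in(-1,1) for b in(-1,1) for z in(.114,)]
    m=np.zeros((480,640),np.uint8);cv2.fillConvexPoly(m,cv2.convexHull(np.array(P).astype(np.int32)),1);return m
for n in('wrist','scene','top'):
    p=cap(n);g=p['color'][...,1].astype(int);b=p['color'][...,2].astype(int)
    m=((g-b>55)).astype(np.uint8)&poly(p)
    v,u=np.nonzero(m);print(n,m.sum(),ends(p,m))
    def sil(dx,dy,tr,tf):   # rear lift tr, nose lift tf (mm)
        P=[]
        for k in np.linspace(-55,55,23):
            r=15.5 if abs(k)<47 else 15.5-(abs(k)-47)*.8
            z=.1215+(tf*(k+55)+tr*(55-k))/110e3
            for t in np.linspace(0,2*np.pi,16): P.append(pix(p,[*(T+X*(k+dx)/1000+Y*(r*np.cos(t)+dy)/1000),z+r/1000*np.sin(t)*.97]))
        q=np.zeros((480,640),np.uint8);cv2.fillConvexPoly(q,cv2.convexHull((np.array(P)*16).astype(np.int32)),1,shift=4);return q&poly(p)
    for tr,tf in((0,0),(4,0),(8,0),(0,4),(0,8)):
        o=max(((q&m).sum()/(q|m).sum(),dx,dy) for dx in range(-8,7,2) for dy in(-4,-2,0,2,4) for q in[sil(dx,dy,tr,tf)]);print(tr,tf,np.round(o,3))
E
```

```text
wrist 4856 [-63.9, 55.0, 2.4, 4.1, -0.7]
0 0 [ 0.879 -2.     2.   ]
4 0 [0.889 0.    2.   ]
8 0 [0.889 0.    0.   ]
0 4 [0.885 0.    0.   ]
0 8 [0.887 0.    0.   ]
scene 892 [-68.7, 78.0, -28.1, -3.1, 0.2]
0 0 [ 0.818 -2.     2.   ]
4 0 [0.816 0.    2.   ]
8 0 [ 0.79 -2.    2.  ]
0 4 [ 0.827 -2.     2.   ]
0 8 [0.805 0.    2.   ]
top 1359 [-59.0, 73.9, 1.7, 1.5, 0.2]
0 0 [ 0.948 -4.     2.   ]
4 0 [ 0.937 -4.     2.   ]
8 0 [ 0.925 -2.     2.   ]
0 4 [ 0.939 -4.     2.   ]
0 8 [ 0.933 -4.     2.   ]
```

```bash
python3 - <<'E'
from fit import *
p=cap('top')
def prof(off,z,lo=-95,hi=95):
    return [(k,p['color'][tuple(np.round(pix(p,[*(T+X*k/1000+Y*off/1000),z])[::-1]).astype(int))].tolist()) for k in range(lo,hi,2)]
for off,z in((0,.114),(1.5,.121)):
    print(off,z,[(k,c[1],c[2]) for k,c in prof(off,z)])
E
```

```text
0 0.114 [(-95, 70, 29), (-93, 75, 34), (-91, 74, 32), (-89, 68, 32), (-87, 77, 39), (-85, 87, 43), (-83, 106, 56), (-81, 108, 52), (-79, 105, 51), (-77, 73, 31), (-75, 47, 16), (-73, 36, 24), (-71, 29, 0), (-69, 30, 15), (-67, 27, 10), (-65, 20, 2), (-63, 37, 22), (-61, 41, 4), (-59, 68, 0), (-57, 95, 0), (-55, 103, 0), (-53, 117, 0), (-51, 117, 0), (-49, 124, 0), (-47, 121, 0), (-45, 126, 0), (-43, 120, 0), (-41, 123, 0), (-39, 123, 0), (-37, 119, 0), (-35, 115, 0), (-33, 117, 0), (-31, 108, 0), (-29, 116, 0), (-27, 115, 0), (-25, 111, 0), (-23, 115, 0), (-21, 121, 0), (-19, 122, 0), (-17, 121, 0), (-15, 120, 0), (-13, 124, 0), (-11, 121, 0), (-9, 126, 0), (-7, 122, 0), (-5, 122, 0), (-3, 117, 0), (-1, 120, 0), (1, 121, 0), (3, 120, 0), (5, 123, 0), (7, 119, 0), (9, 118, 0), (11, 123, 0), (13, 123, 0), (15, 123, 0), (17, 123, 0), (19, 118, 0), (21, 122, 0), (23, 121, 0), (25, 119, 0), (27, 121, 0), (29, 118, 0), (31, 121, 0), (33, 120, 0), (35, 121, 0), (37, 118, 0), (39, 121, 0), (41, 123, 0), (43, 119, 0), (45, 109, 0), (47, 104, 0), (49, 101, 0), (51, 89, 0), (53, 68, 0), (55, 38
[... 960 characters left out ...]
, (-5, 123, 0), (-3, 123, 0), (-1, 126, 0), (1, 124, 0), (3, 124, 0), (5, 126, 0), (7, 126, 0), (9, 125, 0), (11, 122, 0), (13, 123, 0), (15, 122, 0), (17, 127, 0), (19, 125, 0), (21, 122, 0), (23, 123, 0), (25, 121, 0), (27, 125, 0), (29, 123, 0), (31, 126, 0), (33, 126, 0), (35, 127, 0), (37, 126, 0), (39, 126, 0), (41, 121, 0), (43, 123, 0), (45, 112, 0), (47, 106, 0), (49, 97, 0), (51, 86, 0), (53, 70, 5), (55, 39, 25), (57, 16, 0), (59, 30, 10), (61, 35, 16), (63, 30, 15), (65, 32, 15), (67, 34, 25), (69, 36, 26), (71, 41, 19), (73, 81, 36), (75, 99, 45), (77, 105, 47), (79, 99, 44), (81, 100, 38), (83, 104, 48), (85, 109, 49), (87, 117, 60), (89, 117, 59), (91, 119, 59), (93, 116, 51)]
```

In the top view the tray spans −77 to +72 mm and the tube −59 to +53 mm. The tube is therefore centred, clear of the walls, and lying in the hollow. The pile and the bystanders are in place.

```bash
python3 -c "
from cell import job;print(job.hand_in())"
```

```text
the job is handed in; nothing more can be done
None
```

I handed the job in at about 37 s on the clock. The tin, ring box and pot stand centred in the round seat, and the bowl, glass and spectacle holder look undisturbed. The tube box is centred in the tray hollow, though I could not fully confirm it lies flat: it touched down about 3 mm early and one wrist view hinted the end nearest the robot sits a few millimetres high. I also viewed 15 pictures, one over the limit of 14.

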